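# Dry the washed combs and guards

## Robot

A 7-joint arm with a two-finger parallel gripper is mounted at the origin on the work surface. World frame = base frame: x ahead of the robot, y to its left, z up, the work surface at z = 0. Lengths are in m, angles in rad, forces in N, time in s.
With the tool pointing down it reaches from about 0.4 to 0.85 m from the base axis. Payload 4.4 kg.
Tool frame: the origin (TCP) lies between the finger pads; the fingertips stand 22 mm ahead of it and the grasp point (between the pads) lies 3 mm ahead of it; z points along the fingers, y is the direction in which the jaws open and shut (so a half turn about z gives the same grasp; the last joint's range is limited). The gripper opens to 94 mm and grips with 3 to 60 N. Pads are 16 mm wide; open, the fingers measure 119 mm over their backs; the gripper's body (75 mm by 177 mm) begins 78 mm behind the grasp point.
Start: joints at [1.193, 0.628, 0.038, 1.517, -0.027, 0.996, -0.02], TCP at [0.199, -0.619, 0.227] pointing down, gripper open.
Joint ranges: [-3.06, 3.06], [-0.37, 2.12], [-1.25, 1.32], [0.18, 2.47], [-1.1, 4.24], [0.23, 1.98], [-2.94, 2.94]. Speed limits (rad/s): [2.57, 2.57, 3.14, 3.14, 3.14, 3.14, 3.14].

## Interface

Orientations are given as [roll, pitch, yaw] about the fixed x, y, z axes, in that order (R = Rz(yaw) Ry(pitch) Rx(roll)).
In Python, from station import ctrl, cams gives the robot as it stands.
- The arm moves only by the tool send_rows, never from a script. Its argument "increments" is a list of rows, each a list of 7 numbers: the turn, a rotation vector about the world's x, y, z in rad, then the shift along the world's x, y, z in m, then the finger opening in m, from 0 to 0.094. In form: [[wx, wy, wz, x, y, z, gripper], ...]. A call has exactly 8 rows; each row is the pose to reach, as a shift and turn from the pose measured when the call began; what a row does not reach only later rows make up. A row lasts 1/10 s, in which the tool goes at most 50 mm and 8.59 degrees, less where a joint would pass 70% of its speed; a pose out of reach is approached as far as the arm can. A call with a gripper value outside its range is refused whole. The fingers move at their own pace and stop on an object; "squeeze" is the grip in N (left out, the last holds). Time passes only in rows, so rows that repeat a pose let the fingers close, or fill a call up. It gives the time, the measured TCP pose, the force and the opening at its end, in the units of the state.
- ctrl.state(): the state, without advancing time (a new reading comes with each control period).
- cams.read_camera(name): name is "scene" or "top" or "wrist"; returns (picture, depth): 480x640x3 uint8, red, green, blue; 480x640 float32, m along the optical axis (not along the pixel's ray), 0 where there is no reading.
- cams.camera_model(name): a dict with "fx", "fy", "cx", "cy" (pixels), "xyz" and "orientation" of the camera in the world; the wrist camera has in their place "T_tool_cam" (4x4, takes a point from camera to tool coordinates, whose origin is the TCP and whose axes are the flange's). Camera axes: x right, y up, looking along -z (the intrinsics and any distortion apply to the point x, -y, -z); pixel columns grow to the right and rows downward; lengths in m; the calibration is good to about 2 mm. A picture is of the moment at which its call begins: read the wrist's pose just before it. camera_model takes no time and is no camera call.
- ctrl.sign_off(): hands the job in, once; it reports no verdict.
The state is a dict: "time_s": time; "joints": joint angles; "qvel": joint speeds; "effort": joint torques, N m; "position": TCP position; "eef_rot": TCP orientation; "ft_force": force on the tool from outside, world axes, zero at the start; "ft_torque": the same for the moment, N m; "finger_gap": opening from 0.0 (shut) to 1.0 (fully open).
Only numpy, scipy, OpenCV 4.12 (cv2) and the standard library are available. Lean on these libraries where they do the work, as an engineer would, in place of code of your own. Each camera call takes 0.05 s, during which the arm holds its last target.

## Task

First clear the clipper out of the drying tray and lay it back on its charging pad, centred and lined up along the pad. Then, squeezing them only lightly because their teeth are brittle (less than 12 N a finger), move every washed comb and clipper guard from the blue mat into the drying tray, each lying on the tray's floor and none on top of another. Last, twist the dryer's spring-loaded start knob clockwise to its stop and let it spring back; do not knock over the powder tin, oil bottle or wax jar.

Things in the scene. Friction and masses are not known exactly. Their poses are not given: they have to be found in the camera images.
- dryer: white bench dryer, fixed, 265 (its x) by 270 mm (its y); origin at the centre of its underside on the cart top. The strip nearest the robot (x -132 to -68 mm) is a control deck, top 70 mm up, with the start knob in its middle; behind it is the open drying tray.
- tray (a point): centre of the drying tray's floor, 30 mm above the cart top; axes as the dryer's. The floor is flat, 190 mm (x) by 260 mm (y) inside, walled by 5 mm thick walls 15 mm high; on the robot's side the deck rises 40 mm above the floor right behind that wall.
- start_knob (a joint): angle of the start knob: 0 at rest, grows clockwise seen from above to its stop at 1.2 rad (1.1 counts as at the stop); a spring of 0.03 N m/rad, 0.015 N m at rest and 0.05 N m at the stop, turns it back when let go
- start_knob_grip (a point): point to grip the start knob: on its upright axis, 94 mm above the cart top. The knob is a black bar 46 mm long (along this point's x, which at rest is the dryer's x and turns with the knob), 12 mm wide and 26 mm tall, from 6 to 32 mm above the deck.
- mat: blue silicone mat, fixed, 300 (x) by 270 (y) by 4 mm thick; origin at the centre of its underside, on the cart top. The washed things lie on it.
- pad: black flat charging pad, fixed, 190 mm long (x), 70 wide (y), 8 mm thick; origin at the centre of its underside on the cart top
- clipper: gold-toned aluminium hair clipper, 165 mm long along its x (blade at +x, 5 mm of blade teeth beyond), 42 wide (y), 38 mm tall (z), 330 g; origin at its centre. It starts lying in the drying tray. Either end may point either way on the pad.
- guard1: attachment guard for the clipper, a closed-in block of black plastic teeth, 60 long (its x), 40 wide (its y), 26 mm tall (its z), 30 g; behaves as a plain box of that size; origin at its centre. Brittle: the two fingers' squeezes added together must stay under 24 N (under 12 N a finger). May be absent.
- guard2: attachment guard for the clipper, a closed-in block of black plastic teeth, 60 long (its x), 40 wide (its y), 26 mm tall (its z), 30 g; behaves as a plain box of that size; origin at its centre. Brittle: the two fingers' squeezes added together must stay under 24 N (under 12 N a finger). May be absent.
- guard3: attachment guard for the clipper, a closed-in block of black plastic teeth, 60 long (its x), 40 wide (its y), 34 mm tall (its z), 30 g; behaves as a plain box of that size; origin at its centre. Brittle: the two fingers' squeezes added together must stay under 24 N (under 12 N a finger). May be absent.
- guard4: attachment guard for the clipper, a closed-in block of black plastic teeth, 60 long (its x), 40 wide (its y), 34 mm tall (its z), 30 g; behaves as a plain box of that size; origin at its centre. Brittle: the two fingers' squeezes added together must stay under 24 N (under 12 N a finger). May be absent.
- comb1: black coarse-tooth comb lying flat, 150 mm long along its x, 35 g: handle x -75 to +5, 20 wide, 14 thick; toothed part x +5 to +75, 34 wide (y), 9 thick; origin at mid length and width, 7 mm above the flat underside. Balances about 8 mm to the handle side of the origin; pinch the handle across its width at about x = -12. Brittle like the guards (under 12 N a finger). May be absent.
- comb2: black fine-tooth comb lying flat, 150 mm long along its x, 35 g: handle x -75 to +5, 20 wide, 14 thick; toothed part x +5 to +75, 34 wide (y), 9 thick; origin at mid length and width, 7 mm above the flat underside. Balances about 8 mm to the handle side of the origin; pinch the handle across its width at about x = -12. Brittle like the guards (under 12 N a finger). May be absent.
- powder_tin: aluminium powder tin, 60 mm across, 110 mm tall, standing at the back; leave alone; origin under its centre
- oil_bottle: small white oil bottle, 34 mm across, 75 mm tall, standing at the back; leave alone; origin under its centre
- wax_jar: amber wax jar, 68 mm across, 50 mm tall, standing between the robot and the pad; leave alone; origin under its centre

How it is judged:
By the outcome, as a careful person would: the job done as asked, in the order asked, and still so for the second after the job is handed in, with the robot touching nothing.
Of guard1, guard2, guard3, guard4, comb1, comb2 only 4 to 6 are there at a start; the rules pass over those that are not, and their reading is None.
At some moment in a run one of guard1, guard2, guard3, guard4, comb1, comb2 may be knocked a few centimetres aside while the robot is not near it.
Once in a run the grip may slacken for a moment while it holds something.
It also fails if it takes over 210 s, if anything falls off the work surface, if the arm or the gripper's body presses on something with over 40 N, if the wrist force passes 120 N, or if a joint passes its speed limit or range.

## Working session

There is one attempt and no reset: what is moved stays moved. The work goes in short steps, Python scripts to look and compute and a tool call to move; the robot and the scene stay as the last step left them, time stands still between calls to the robot, and variables do not carry over. Pictures are saved under pics/ and viewed, and the job is handed in when it is done.

Besides the shell and the picture viewer there is one more tool, called after "Emit:" as name(argument=value, ...) on one line, values as JSON. send_rows: Moves the arm, as the interface text tells. Its arguments: {"type":"object","properties":{"increments":{"type":"array"},"squeeze":{"type":"number"}},"required":["increments"]}

```bash
ls; mkdir -p pics
python3 - <<'E'
from station import ctrl, cams
import cv2
s=ctrl.state(); print(s)
for n in ["scene","top","wrist"]:
    p,d=cams.read_camera(n); cv2.imwrite(f"pics/a_{n}.png",p[:,:,::-1]); 
    import numpy as np; np.save(f"pics/a_{n}_d.npy",d)
    print(n,cams.camera_model(n))
E
```

```text
pics
{'time_s': 0.0, 'joints': array([ 1.19321102,  0.62929963,  0.03843258,  1.51833206, -0.02699597,
        0.99628428, -0.01997595]), 'qvel': array([ 7.82309214e-04, -5.84478098e-04,  1.01318909e-03,  3.96934823e-04,
       -8.34819157e-05,  2.12322996e-03,  2.08143572e-03]), 'effort': array([ 3.95914885e-04, -5.49707651e+01,  1.14391487e+00, -1.86627585e+01,
       -5.21541189e-02,  2.37082812e-02,  2.04141811e-04]), 'position': array([ 0.19924097, -0.61807774,  0.22659553]), 'eef_rot': array([-3.13978707e+00,  1.84012027e-05,  3.11819966e-01]), 'ft_force': array([-0.1067413 ,  0.78493376, -0.25335522]), 'ft_torque': array([ 0.00580613, -0.0419797 , -0.04518428]), 'finger_gap': 0.9996005039603405}
scene {'fx': 595.1572423696815, 'fy': 595.1572423696815, 'cx': 327.36294917426443, 'cy': 252.82799826165578, 'xyz': array([ 1.38899236, -0.50791515,  0.79202108]), 'orientation': array([0.93327572, 0.01878337, 1.02025404])}
top {'fx': 594.2574950516411, 'fy': 594.2574950516411, 'cx': 317.6680342107269, 'cy': 259.9264428762398, 'xyz': array([0.36660459, 0.01233169, 1.20052514]), 'orientation': array([ 0.19213718,  0.00876207, -1.5608214 ])}
wrist {'fx': 408.7660847491945, 'fy': 408.7660847491945, 'cx': 328.0595499406786, 'cy': 236.94977585742467, 'T_tool_cam': array([[ 2.35873555e-04,  9.57896456e-01,  2.87113784e-01,
         8.22556059e-02],
       [ 9.99999930e-01, -1.42711150e-04, -3.45406734e-04,
        -1.55011933e-03],
       [-2.89889548e-04,  2.87113845e-01, -9.57896422e-01,
        -1.56561106e-01],
       [ 0.00000000e+00,  0.00000000e+00,  0.00000000e+00,
         1.00000000e+00]])}
```

View pics/a_top.png

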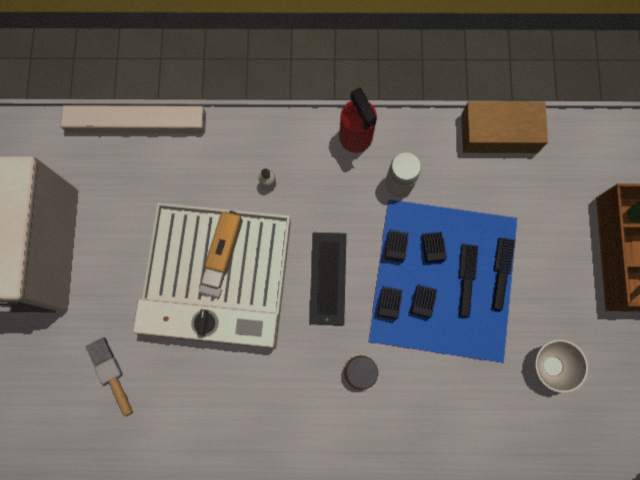

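View pics/a_scene.png

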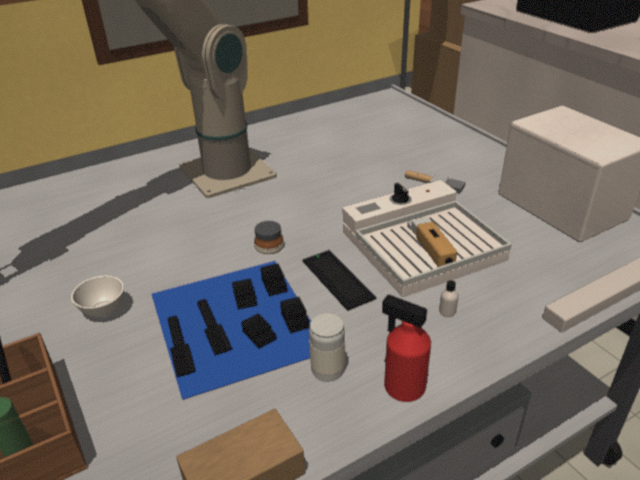

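The top view shows the dryer on the left (clipper at about 222,252, knob at 204,322), the pad at 328,278, and the blue mat with four guards (396,246; 433,247; 390,302; 424,301) and two combs (467,280; 503,273). All six pieces are present.

```bash
cat > h.py <<'E'
import numpy as np, cv2
from scipy.spatial.transform import Rotation as R
from station import ctrl, cams
def pose(n,s=None):
    m=cams.camera_model(n); T=np.eye(4)
    if 'xyz' in m:
        T[:3,:3]=R.from_euler('xyz',m['orientation']).as_matrix(); T[:3,3]=m['xyz']
    else:
        W=np.eye(4); W[:3,:3]=R.from_euler('xyz',s['eef_rot']).as_matrix(); W[:3,3]=s['position']
        T=W@m['T_tool_cam']
    return m,T
def look(n,name):
    s=ctrl.state(); p,d=cams.read_camera(n); cv2.imwrite(f'pics/{name}.png',p[:,:,::-1]); np.save(f'pics/{name}.npy',d)
    return s,p,d,*pose(n,s)
def onplane(uv,z,m,T):
    uv=np.atleast_2d(uv).astype(float)
    r=np.c_[(uv[:,0]-m['cx'])/m['fx'],-(uv[:,1]-m['cy'])/m['fy'],-np.ones(len(uv))]@T[:3,:3].T
    return T[:3,3]+r*((z-T[2,3])/r[:,2])[:,None]
def cloud(d,m,T):
    v,u=np.mgrid[:d.shape[0],:d.shape[1]]
    P=np.stack([(u-m['cx'])/m['fx']*d,-(v-m['cy'])/m['fy']*d,-d],-1)@T[:3,:3].T+T[:3,3]
    P[d<=0]=np.nan; return P
def rect(xy):
    (c,(w,h),a)=cv2.minAreaRect((np.asarray(xy)*1000).astype(np.float32))
    if w<h: w,h,a=h,w,a+90
    return np.array(c)/1000,w,h,(a+90)%180-90
E
cat > m1.py <<'E'
from h import *
s,p,d,m,T=look('top','b_top')
P=cloud(d,m,T)
hsv=cv2.cvtColor(p,cv2.COLOR_RGB2HSV)
print('floor z',np.nanmedian(P[400:460,440:520,2]), 'mat z',np.nanmedian(P[320:340,400:450,2]))
def comps(mask,amin=60):
    n,l,st,c=cv2.connectedComponentsWithStats(mask.astype(np.uint8),connectivity=8)
    return [(l==i) for i in range(1,n) if st[i,4]>=amin]
blue=(hsv[...,0]>100)&(hsv[...,0]<130)&(hsv[...,1]>120)&(hsv[...,2]>50)
def rep(name,mk,z):
    cs,_=cv2.findContours(mk.astype(np.uint8),cv2.RETR_EXTERNAL,cv2.CHAIN_APPROX_NONE)
    c=max(cs,key=cv2.contourArea)[:,0]
    q=onplane(c,z,m,T)[:,:2]; r=rect(q); zz=P[...,2][mk]
    print(name,'px',c.mean(0).round(0),'c',r[0].round(4),'L%.1f W%.1f a%.1f'%r[1:],'z5/50/95',np.nanpercentile(zz,[5,50,95]).round(4))
    return c
c=rep('mat',blue,0.004)
hull=np.zeros(blue.shape,np.uint8); cv2.fillConvexPoly(hull,cv2.convexHull(c),1)
hull=cv2.erode(hull,np.ones((3,3)))
dark=(hull>0)&(P[...,2]>0.009)
for i,mk in enumerate(comps(dark)):
    zt=np.nanpercentile(P[...,2][mk],60); rep('obj%d'%i,mk,zt)
reg=np.zeros_like(dark); reg[225:335,300:360]=1
pad=max(comps((hsv[...,2]<70)&reg),key=np.sum); rep('pad',pad,0.008)
gold=(hsv[...,0]>8)&(hsv[...,0]<28)&(hsv[...,1]>130); reg=np.zeros_like(dark); reg[200:300,180:260]=1
g=max(comps(gold&reg),key=np.sum); rep('clip gold',g,0.068)
tall=(P[...,2]>0.052)&reg; rep('clip all',max(comps(tall),key=np.sum),0.068)
# dryer: whole above
reg=np.zeros_like(dark); reg[190:360,110:310]=1
rep('dryer>0.025',max(comps((P[...,2]>0.025)&reg),key=np.sum),0.045)
rep('deck',max(comps((P[...,2]>0.062)&(P[...,2]<.075)&reg),key=np.sum),0.07)
reg=np.zeros_like(dark); reg[295:350,185:225]=1
rep('knob',max(comps((P[...,2]>0.088)&reg,20),key=np.sum),0.102)
E
python3 m1.py
```

```text
floor z 0.0002005739751307356 mat z 0.004168767377039417
mat px [454. 281.] c [ 0.5626 -0.2321] L298.8 W268.9 a-8.2 z5/50/95 [0.0005 0.0043 0.0084]
obj0 px [396. 243.] c [ 0.6255 -0.1321] L65.2 W41.7 a-10.3 z5/50/95 [0.0113 0.0346 0.0404]
obj1 px [433. 246.] c [ 0.6238 -0.2087] L63.5 W43.4 a7.0 z5/50/95 [0.0118 0.0265 0.0326]
obj2 px [504. 265.] c [ 0.5729 -0.3465] L150.3 W34.3 a-9.6 z5/50/95 [0.0098 0.0148 0.0209]
obj3 px [467. 277.] c [ 0.5587 -0.2755] L149.1 W35.7 a-7.1 z5/50/95 [0.0096 0.0146 0.0208]
obj4 px [389. 301.] c [ 0.5099 -0.1173] L62.2 W44.9 a-13.8 z5/50/95 [0.0112 0.0354 0.0406]
obj5 px [424. 299.] c [ 0.515  -0.1853] L63.2 W42.7 a-14.9 z5/50/95 [0.0111 0.0271 0.0334]
pad px [328. 279.] c [0.561  0.0041] L188.9 W68.7 a-1.5 z5/50/95 [0.0044 0.0084 0.0123]
clip gold px [223. 241.] c [0.6233 0.2097] L117.4 W41.8 a-15.0 z5/50/95 [0.0626 0.0677 0.0717]
clip all px [221. 248.] c [0.6103 0.2135] L154.9 W44.3 a-14.6 z5/50/95 [0.0575 0.0669 0.0717]
dryer>0.025 px [213. 275.] c [0.5636 0.2321] L278.9 W265.9 a84.5 z5/50/95 [0.0274 0.0335 0.0727]
deck px [205. 322.] c [0.4637 0.2381] L269.6 W65.1 a84.6 z5/50/95 [0.0666 0.07   0.0735]
knob px [202. 321.] c [0.4634 0.2371] L45.3 W14.5 a-6.0 z5/50/95 [0.0923 0.1015 0.1051]
```

View pics/a_wrist.png

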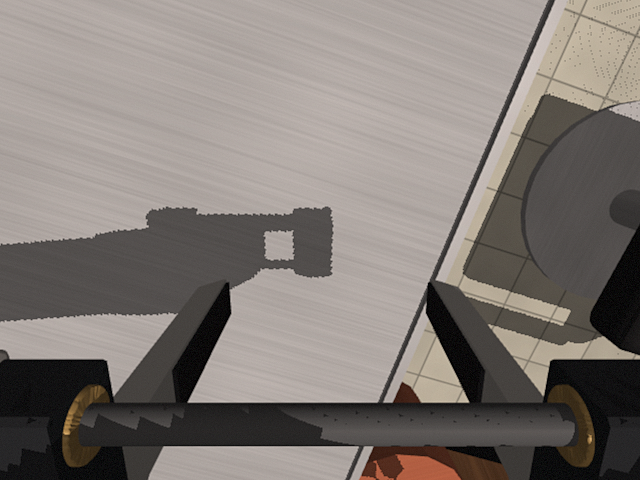

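Emit:
send_rows(increments=[[0,0,0.14,0.035,0.035,0.01,0.094],[0,0,0.28,0.07,0.07,0.02,0.094],[0,0,0.42,0.105,0.105,0.02,0.094],[0,0,0.56,0.14,0.14,0.02,0.094],[0,0,0.7,0.175,0.175,0.02,0.094],[0,0,0.84,0.21,0.21,0.02,0.094],[0,0,0.98,0.245,0.245,0.02,0.094],[0,0,1.12,0.28,0.28,0.02,0.094]], squeeze=20)

```text
time_s: 1.0
position: [0.4804, -0.3368, 0.247]
eef_rot: [-3.141, 0.0, 1.437]
ft_force: [0.6, -0.3, -0.3]
finger_gap: 1.002
```

Emit:
send_rows(increments=[[0,0,0.14,0.01,0.045,0,0.094],[0,0,0.28,0.02,0.09,0,0.094],[0,0,0.42,0.03,0.135,0,0.094],[0,0,0.56,0.04,0.18,0,0.094],[0,0,0.7,0.05,0.225,0,0.094],[0,0,0.84,0.06,0.27,0,0.094],[0,0,0.98,0.07,0.315,0,0.094],[0,0,1.12,0.08,0.36,0,0.094]])

```text
time_s: 1.8
position: [0.5605, 0.0248, 0.2471]
eef_rot: [-3.14, 0.001, 2.563]
ft_force: [0.7, 0.2, 0.3]
finger_gap: 0.997
```

Emit:
send_rows(increments=[[0,0,0.14,0.01,0.045,0,0.094],[0,0,0.28,0.02,0.09,0,0.094],[0,0,0.32,0.03,0.135,0,0.094],[0,0,0.32,0.04,0.18,0,0.094],[0,0,0.32,0.04,0.185,0,0.094],[0,0,0.32,0.04,0.185,0,0.094],[0,0,0.32,0.04,0.185,0,0.094],[0,0,0.32,0.04,0.185,0,0.094]])

```text
time_s: 2.6
position: [0.6008, 0.2073, 0.2469]
eef_rot: [-3.139, 0.001, 2.88]
ft_force: [0.5, 0.3, 0.9]
finger_gap: 0.997
```

Run:
```python
from h import *
s,p,d,m,T=look('wrist','c_w'); P=cloud(d,m,T); print(s['position'],s['eef_rot'])
print(P[::80,::80,2].round(3))
```

```text
[0.60080109 0.2072633  0.2469149 ] [-3.13862187e+00  9.53583567e-04  2.87989824e+00]
[[-0.001  0.    -0.    -0.001  0.102  0.069  0.07  -0.001]
 [-0.001  0.001  0.07   0.069  0.07     nan  0.029  0.   ]
 [ 0.003  0.008  0.001  0.029  0.028  0.03   0.03  -0.002]
 [ 0.003 -0.001  0.005  0.029  0.066  0.03   0.03  -0.002]
 [ 0.036 -0.002 -0.001  0.043 -0.001 -0.001  0.265 -0.001]
 [ 0.34   0.338  0.304 -0.003 -0.001 -0.     0.294  0.332]]
```

View pics/c_w.png

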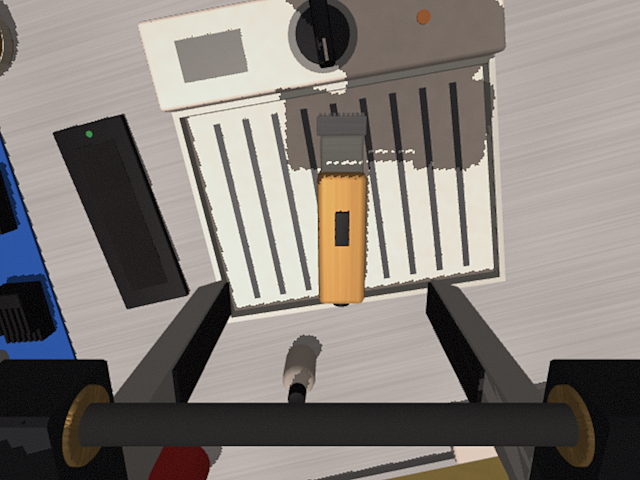

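The wrist view shows the clipper upright at about (342,220), blade toward the deck, near the image's vertical; pad corner with a green light at (89,133).

```bash
cat > m2.py <<'E'
from h import *
s,p,d,m,T=look('wrist','c2_w'); P=cloud(d,m,T); hsv=cv2.cvtColor(p,cv2.COLOR_RGB2HSV)
def rep(name,mk,z):
    cs,_=cv2.findContours(mk.astype(np.uint8),cv2.RETR_EXTERNAL,cv2.CHAIN_APPROX_NONE)
    c=max(cs,key=cv2.contourArea)[:,0]; r=rect(onplane(c,z,m,T)[:,:2])
    print(name,c.mean(0).round(),'c',r[0].round(4),'L%.1f W%.1f a%.1f'%r[1:]); return c
def reg(a,b,c_,e):
    r=np.zeros(d.shape,bool); r[a:b,c_:e]=1; return r
g=(hsv[...,0]>8)&(hsv[...,0]<28)&(hsv[...,1]>100)&reg(140,330,290,400)&(P[...,2]>.06)
rep('gold',g,.068)
z=P[...,2]
c=rep('clip',(z>.045)&reg(108,330,300,385),.068)
# extents along axis
mk=(z>.036)&(z<.08)&reg(108,330,300,385); Q=P[mk]; a=np.radians(-15); ax=np.array([np.cos(a),np.sin(a)])
t=Q[:,:2]@ax; n=Q[:,:2]@np.array([-ax[1],ax[0]])
print('along',t.min(),t.max(),np.percentile(t,[1,99]),'mid',t.mean())
for lo in np.arange(t.min(),t.max(),.01):
    k=(t>=lo)&(t<lo+.01); print('%.3f n %.4f %.4f z %.3f'%(lo,n[k].min(),n[k].max(),np.percentile(Q[k,2],90)))
rep('pad',(hsv[...,2]<75)&reg(100,312,45,192)&(z>.003)&(z<.02),.008)
rep('knob',(z>.09)&reg(0,75,285,360),.102)
E
python3 m2.py
```

```text
gold [341. 236.] c [0.6202 0.2137] L116.6 W40.6 a-14.7
clip [342. 193.] c [0.6001 0.2192] L164.3 W41.1 a-14.6
along 0.4384441251973118 0.624053966792997 [0.44088165 0.61807432] mid 0.5222894432855371
0.438 n 0.3462 0.3878 z 0.046
0.448 n 0.3461 0.3878 z 0.058
0.458 n 0.3489 0.3847 z 0.060
0.468 n 0.3497 0.3849 z 0.060
0.478 n 0.3475 0.3859 z 0.065
0.488 n 0.3462 0.3875 z 0.068
0.498 n 0.3463 0.3878 z 0.068
0.508 n 0.3462 0.3882 z 0.068
0.518 n 0.3470 0.3882 z 0.070
0.528 n 0.3469 0.3877 z 0.070
0.538 n 0.3468 0.3881 z 0.070
0.548 n 0.3468 0.3883 z 0.068
0.558 n 0.3467 0.3885 z 0.068
0.568 n 0.3466 0.3878 z 0.068
0.578 n 0.3466 0.3880 z 0.068
0.588 n 0.3475 0.3884 z 0.068
0.598 n 0.3474 0.4099 z 0.067
0.608 n 0.3280 0.4096 z 0.054
0.618 n 0.3283 0.3546 z 0.045
pad [122. 210.] c [0.5602 0.0079] L188.6 W71.4 a-1.3
knob [322.  31.] c [0.4656 0.2397] L40.7 W11.9 a-5.4
```

Emit:
send_rows(increments=[[0,0,0.005,0.002,0.012,-0.03,0.094],[0,0,0.005,0.002,0.012,-0.07,0.094],[0,0,0.005,0.002,0.012,-0.11,0.094],[0,0,0.005,0.002,0.012,-0.15,0.094],[0,0,0.005,0.002,0.012,-0.175,0.094],[0,0,0.005,0.002,0.012,-0.189,0.094],[0,0,0.005,0.002,0.012,-0.189,0.094],[0,0,0.005,0.002,0.012,-0.189,0.07]], squeeze=20)

```text
time_s: 3.5
position: [0.6036, 0.2199, 0.0593]
eef_rot: [-3.141, 0.002, 2.884]
ft_force: [0.5, 0.3, -0.3]
finger_gap: 0.945
```

Emit:
send_rows(increments=[[0,0,0,0,0,0,0.06],[0,0,0,0,0,0,0.05],[0,0,0,0,0,0,0.035],[0,0,0,0,0,0,0.035],[0,0,0,0,0,0,0.035],[0,0,0,0,0,0.0,0.035],[0,0,0,0,0,0.0,0.035],[0,0,0,0,0,0.0,0.035]])

```text
time_s: 4.3
position: [0.6034, 0.2187, 0.0593]
eef_rot: [-3.138, 0.002, 2.884]
ft_force: [-1.7, -4.3, 5.0]
finger_gap: 0.443
```

Emit:
send_rows(increments=[[0,0,0,0,0,0.01,0.035],[0,0,0,0,0,0.025,0.035],[0,0,0,0,0,0.045,0.035],[0,0,0,0,0,0.065,0.035],[0,0,0,0,0,0.085,0.035],[0,0,0,0,0,0.1,0.035],[0,0,0,0,0,0.1,0.035],[0,0,0,0,0,0.1,0.035]], squeeze=30)

```text
time_s: 5.1
position: [0.6033, 0.2187, 0.1594]
eef_rot: [-3.139, 0.002, 2.884]
ft_force: [0.4, 0.1, -3.4]
finger_gap: 0.444
```

Run:
```python
from h import *
look('wrist','d_w'); look('scene','d_s')
```

```text
(no output)
```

View pics/d_w.png

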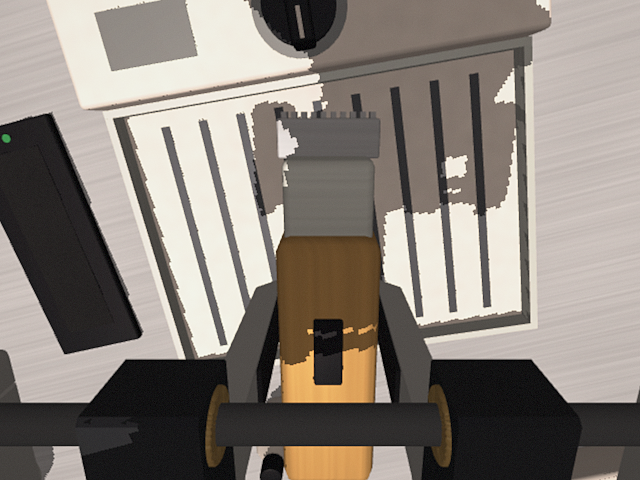

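View pics/d_s.png

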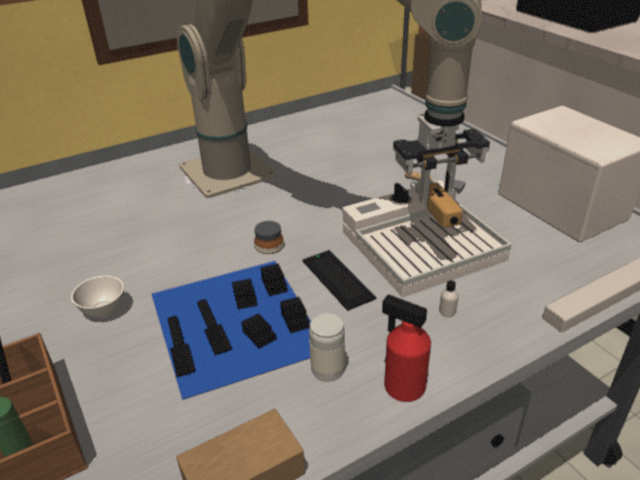

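Emit:
send_rows(increments=[[0,0,0.03,-0.005,-0.026,0,0.035],[0,0,0.06,-0.011,-0.052,0,0.035],[0,0,0.1,-0.017,-0.08,0,0.035],[0,0,0.14,-0.023,-0.11,0,0.035],[0,0,0.18,-0.029,-0.14,0,0.035],[0,0,0.2,-0.035,-0.17,0,0.035],[0,0,0.22,-0.04,-0.195,0,0.035],[0,0,0.233,-0.043,-0.2095,0,0.035]])

```text
time_s: 6.0
position: [0.5585, 0.0056, 0.157]
eef_rot: [-3.135, -0.002, 3.115]
ft_force: [-0.1, 1.6, -4.2]
finger_gap: 0.445
```

Emit:
send_rows(increments=[[0,0,0,0,0,-0.02,0.035],[0,0,0,0,0,-0.04,0.035],[0,0,0,0,0,-0.05,0.035],[0,0,0,0,0,-0.06,0.035],[0,0,0,0,0,-0.065,0.035],[0,0,0,0,0,-0.07,0.035],[0,0,0,0,0,-0.07,0.035],[0,0,0,0,0,-0.07,0.035]])

```text
time_s: 6.8
position: [0.5588, 0.0058, 0.0873]
eef_rot: [-3.136, -0.002, 3.115]
ft_force: [-0.1, -0.1, -2.6]
finger_gap: 0.448
```

Run:
```python
from h import *
s,*_=look('wrist','e_w'); look('top','e_t'); look('scene','e_s'); print(s['position'],s['eef_rot'],s['finger_gap'])
```

```text
[0.55877737 0.00575642 0.08732212] [-3.13555668e+00 -1.57392857e-03  3.11524142e+00] 0.4476459399100281
```

View pics/e_w.png

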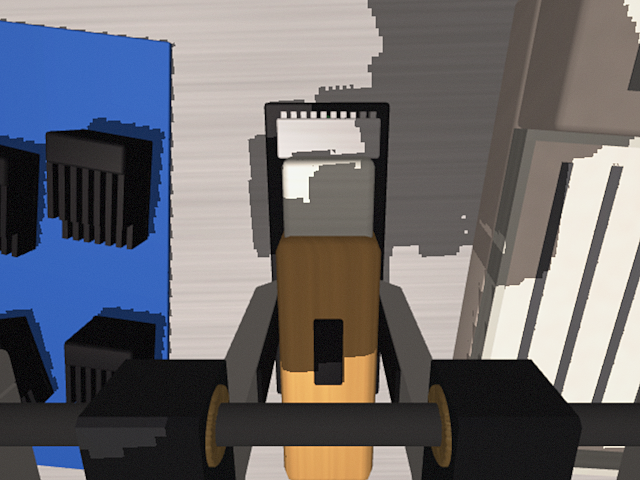

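View pics/e_t.png

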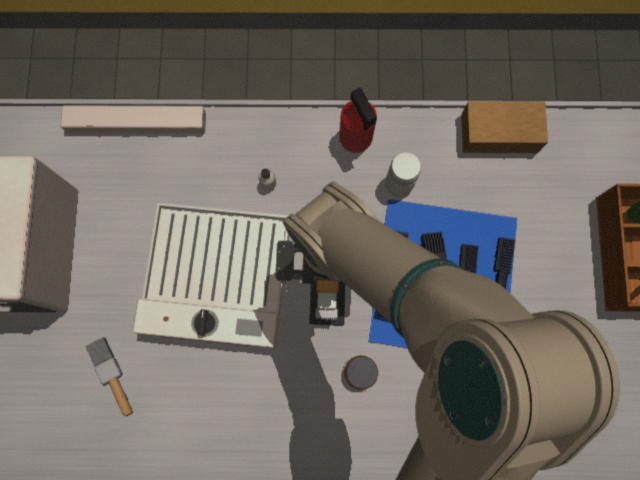

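The clipper is held over the pad (pad front edge u 266–389 at row 103; gold body u 277–379 at row 240).

```bash
cat > m3.py <<'E'
from h import *
s,p,d,m,T=look('wrist','e2_w'); hsv=cv2.cvtColor(p,cv2.COLOR_RGB2HSV); P=cloud(d,m,T)
dz=s['position'][2]-.0593
for v in (105,108,112,130,150,170,200,215,230):
    row=(P[v,:,2]<.02)&(P[v,:,2]>.004)&(hsv[v,:,2]<60); u=np.where(row[240:410])[0]+240
    if len(u): q=onplane([[u[0]-.5,v],[u[-1]+.5,v]],.008,m,T); print('pad',v,u[0],u[-1],q[:,:2].round(4).tolist(),q[:,:2].mean(0).round(4))
for v in (240,250,260):
    g=(hsv[v,:,0]>8)&(hsv[v,:,0]<28)&(hsv[v,:,1]>90); u=np.where(g[260:400])[0]+260
    q=onplane([[u[0]-.5,v],[u[-1]+.5,v]],.068+dz,m,T); print('clip',v,u[0],u[-1],q[:,:2].round(4).tolist(),q[:,:2].mean(0).round(4))
print(P[100:125,330,:].round(4)[::3])
E
python3 m3.py
```

```text
pad 105 265 389 [[0.4668, -0.0266], [0.4686, 0.0422]] [0.4677 0.0078]
pad 108 265 389 [[0.4683, -0.0267], [0.4702, 0.0422]] [0.4692 0.0078]
pad 112 265 389 [[0.4704, -0.0268], [0.4723, 0.0422]] [0.4714 0.0077]
pad 130 266 388 [[0.4801, -0.0269], [0.4819, 0.0418]] [0.481  0.0074]
pad 150 267 387 [[0.4911, -0.0271], [0.4928, 0.0414]] [0.4919 0.0071]
pad 170 268 386 [[0.5023, -0.0273], [0.5041, 0.041]] [0.5032 0.0068]
pad 200 269 385 [[0.5199, -0.0279], [0.5216, 0.0407]] [0.5207 0.0064]
pad 215 270 385 [[0.5289, -0.028], [0.5306, 0.0408]] [0.5298 0.0064]
pad 230 270 384 [[0.5381, -0.0286], [0.5398, 0.0403]] [0.539  0.0059]
clip 240 279 376 [[0.518, -0.0111], [0.5189, 0.026]] [0.5184 0.0074]
clip 250 276 380 [[0.522, -0.0125], [0.5229, 0.0275]] [0.5224 0.0075]
clip 260 276 380 [[0.526, -0.0127], [0.527, 0.0276]] [0.5265 0.0074]
[[ 0.4648  0.0095 -0.0011]
 [ 0.4666  0.0095  0.0066]
 [ 0.4682  0.0095  0.0062]
 [ 0.4698  0.0094  0.0075]
 [ 0.4714  0.0094  0.0074]
 [ 0.473   0.0094  0.007 ]
 [ 0.4743  0.0095  0.0733]
 [ 0.4754  0.0094  0.0736]
 [ 0.4766  0.0094  0.073 ]]
```

Emit:
send_rows(increments=[[0,0,0,0,-0.001,-0.01,0.035],[0,0,0,0,-0.001,-0.02,0.035],[0,0,0,0,-0.001,-0.03,0.035],[0,0,0,0,-0.001,-0.038,0.035],[0,0,0,0,-0.001,-0.044,0.035],[0,0,0,0,-0.001,-0.047,0.035],[0,0,0,0,-0.001,-0.049,0.035],[0,0,0,0,-0.001,-0.0495,0.035]])

```text
time_s: 7.8
position: [0.5586, 0.0047, 0.0381]
eef_rot: [-3.135, -0.002, 3.115]
ft_force: [-1.4, -0.2, 1.0]
finger_gap: 0.446
```

```bash
python3 - <<'E'
from h import *
s,*_=look('wrist','f_w'); print(s['position'],s['eef_rot'],s['ft_force'])
E
python3 m3.py
```

```text
[0.55864331 0.00468216 0.0381039 ] [-3.13531312e+00 -1.55624195e-03  3.11513723e+00] [-1.35315072 -0.15939213  0.95131034]
pad 105 250 406 [[0.4678, -0.0264], [0.4696, 0.0418]] [0.4687 0.0077]
pad 108 250 406 [[0.4691, -0.0265], [0.4709, 0.0419]] [0.47   0.0077]
pad 112 250 406 [[0.4708, -0.0267], [0.4725, 0.0419]] [0.4716 0.0076]
pad 130 251 405 [[0.4784, -0.0269], [0.4802, 0.0417]] [0.4793 0.0074]
pad 150 252 404 [[0.4871, -0.0271], [0.4888, 0.0415]] [0.4879 0.0072]
pad 170 253 403 [[0.496, -0.0274], [0.4977, 0.0413]] [0.4969 0.007 ]
pad 200 255 401 [[0.5099, -0.0275], [0.5116, 0.0407]] [0.5107 0.0066]
pad 215 255 401 [[0.517, -0.0281], [0.5187, 0.0409]] [0.5179 0.0064]
pad 230 256 400 [[0.5243, -0.0282], [0.526, 0.0406]] [0.5252 0.0062]
clip 240 279 376 [[0.5179, -0.012], [0.5187, 0.025]] [0.5183 0.0065]
clip 250 276 380 [[0.5218, -0.0134], [0.5228, 0.0266]] [0.5223 0.0066]
clip 260 276 380 [[0.5259, -0.0137], [0.5268, 0.0266]] [0.5263 0.0065]
[[0.4667 0.0087 0.0071]
 [0.4679 0.0086 0.006 ]
 [0.4692 0.0086 0.0089]
 [0.4704 0.0086 0.0077]
 [0.4717 0.0085 0.0067]
 [0.4729 0.0085 0.0079]
 [0.4741 0.0085 0.0235]
 [0.4753 0.0085 0.0245]
 [0.4764 0.0085 0.0247]]
```

Emit:
send_rows(increments=[[0,0,0,0,0,-0.0005,0.035],[0,0,0,0,0,-0.0005,0.045],[0,0,0,0,0,-0.0005,0.06],[0,0,0,0,0,-0.0005,0.075],[0,0,0,0,0,-0.0005,0.094],[0,0,0,0,0,-0.0005,0.094],[0,0,0,0,0,0.01,0.094],[0,0,0,0,0,0.03,0.094]])

```text
time_s: 8.7
position: [0.5578, 0.0047, 0.068]
eef_rot: [-3.135, -0.004, 3.115]
ft_force: [-0.3, -0.2, 0.6]
finger_gap: 0.953
```

Emit:
send_rows(increments=[[0,0,0,0,0,0.04,0.094],[0,0,0,0,0,0.08,0.094],[0,0,0,0,0,0.12,0.094],[0,0,0,0,0,0.16,0.094],[0,0,0,0,0,0.18,0.094],[0,0,0,0,0,0.18,0.094],[0,0,0,0,0,0.18,0.094],[0,0,0,0,0,0.18,0.094]])

```text
time_s: 9.5
position: [0.5569, 0.0043, 0.2469]
eef_rot: [-3.135, -0.006, 3.116]
ft_force: [-0.2, -0.6, 0.0]
finger_gap: 1.003
```

Run:
```python
from h import *
s,*_=look('wrist','g_w'); print(s['position'],s['eef_rot'],s['ft_force'])
```

```text
[0.55688298 0.00429465 0.24687161] [-3.13485575 -0.00600903  3.1156211 ] [-0.17584225 -0.62535697  0.04774887]
```

View pics/g_w.png

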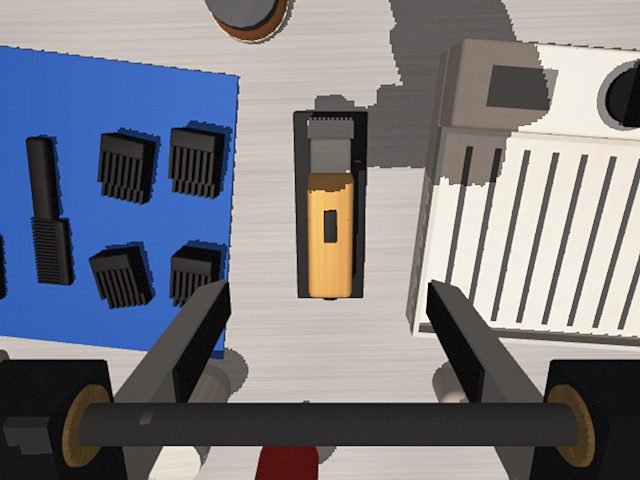

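```bash
cat > m4.py <<'E'
import sys
from h import *
def objs(n='wrist',name='tmp',show=True):
    s,p,d,m,T=look(n,name); P=cloud(d,m,T); hsv=cv2.cvtColor(p,cv2.COLOR_RGB2HSV)
    if n=='wrist': d=d.copy()
    z=P[...,2]
    mk=((hsv[...,2]<75)&(hsv[...,1]<130)&(z>.0085)&(z<.075)).astype(np.uint8)
    if n=='wrist': mk[355:]=0
    k,l,st,c=cv2.connectedComponentsWithStats(mk)
    print(n,'TCP',s['position'].round(4),'yaw %.3f'%s['eef_rot'][2])
    for i in range(1,k):
        if st[i,4]<(300 if n=='wrist' else 80): continue
        M=(l==i); zt=np.nanpercentile(z[M],80)
        top=M&(z>zt-.006)
        cs,_=cv2.findContours(top.astype(np.uint8),cv2.RETR_EXTERNAL,cv2.CHAIN_APPROX_NONE)
        pts=np.vstack([q[:,0] for q in cs if len(q)>8])
        r=rect(onplane(pts,zt,m,T)[:,:2])
        print('px',c[i].round().astype(int),'c',r[0].round(4),'L%.1f W%.1f a%.1f'%r[1:],'ztop %.3f'%zt)
objs(sys.argv[1],sys.argv[2])
E
python3 m4.py wrist h_w; python3 m4.py top h_t
```

```text
wrist TCP [0.5569 0.0044 0.2467] yaw 3.116
px [518  88] c [0.4538 0.1542] L48.1 W29.1 a84.6 ztop 0.070
px [618  97] c [0.4625 0.2261] L38.9 W18.4 a-4.8 ztop 0.075
px [195 161] c [ 0.5017 -0.1152] L45.3 W40.7 a-11.5 ztop 0.037
px [124 167] c [ 0.5057 -0.1825] L45.7 W41.7 a-14.9 ztop 0.029
px [ 47 213] c [ 0.5552 -0.2692] L146.4 W27.8 a-1.8 ztop 0.017
px [330 227] c [0.566  0.0054] L28.8 W10.9 a-1.3 ztop 0.048
px [120 277] c [ 0.6157 -0.2077] L46.3 W42.8 a5.9 ztop 0.029
px [191 272] c [ 0.6173 -0.1298] L46.5 W40.8 a-10.3 ztop 0.037
top TCP [0.557  0.0045 0.2467] yaw 3.116
px [132 130] c [0.8743 0.4185] L292.9 W4.5 a-89.6 ztop 0.023
px [399 188] c [ 0.745  -0.1347] L52.6 W16.8 a64.5 ztop 0.064
px [635 213] c [ 0.7026 -0.6114] L23.7 W9.9 a-5.3 ztop 0.049
px [436 243] c [ 0.6259 -0.2206] L52.5 W27.7 a39.5 ztop 0.030
px [502 272] c [ 0.572  -0.3449] L146.9 W30.3 a-10.6 ztop 0.018
px [467 265] c [ 0.5844 -0.278 ] L91.2 W32.7 a-6.8 ztop 0.016
px [323 312] c [0.5002 0.0065] L51.7 W41.6 a0.5 ztop 0.026
px [ 39 310] c [0.4864 0.5733] L79.1 W7.0 a-85.2 ztop 0.063
px [250 327] c [0.4552 0.1525] L46.6 W28.7 a84.3 ztop 0.072
px [351 378] c [ 0.3677 -0.044 ] L56.8 W22.2 a23.5 ztop 0.050
```

Emit:
send_rows(increments=[[0,0,-0.05,-0.012,-0.03,0,0.08],[0,0,-0.1,-0.024,-0.06,-0.01,0.06],[0,0,-0.15,-0.036,-0.09,-0.03,0.06],[0,0,-0.193,-0.046,-0.118,-0.06,0.06],[0,0,-0.193,-0.047,-0.121,-0.09,0.06],[0,0,-0.193,-0.047,-0.121,-0.12,0.06],[0,0,-0.193,-0.047,-0.121,-0.14,0.06],[0,0,-0.193,-0.047,-0.121,-0.15,0.06]], squeeze=7)

```text
time_s: 10.45
position: [0.5087, -0.1162, 0.0945]
eef_rot: [-3.136, -0.01, 2.923]
ft_force: [-1.2, 0.6, -0.7]
finger_gap: 0.639
```

```bash
python3 m4.py wrist i_w
```

```text
wrist TCP [ 0.5087 -0.1162  0.0945] yaw 2.923
px [386  22] c [ 0.3921 -0.0644] L53.8 W19.8 a77.4 ztop 0.050
px [325 254] c [ 0.5011 -0.1165] L46.2 W38.5 a-11.3 ztop 0.037
px [212 281] c [ 0.5052 -0.1831] L46.9 W40.1 a-16.1 ztop 0.029
px [ 98 312] c [ 0.5103 -0.2662] L59.7 W21.8 a-6.8 ztop 0.017
px [562 331] c [0.565 0.004] L29.8 W11.8 a-1.6 ztop 0.048
px [ 12 333] c [ 0.5106 -0.3276] L31.7 W16.7 a-11.1 ztop 0.017
```

View pics/i_w.png

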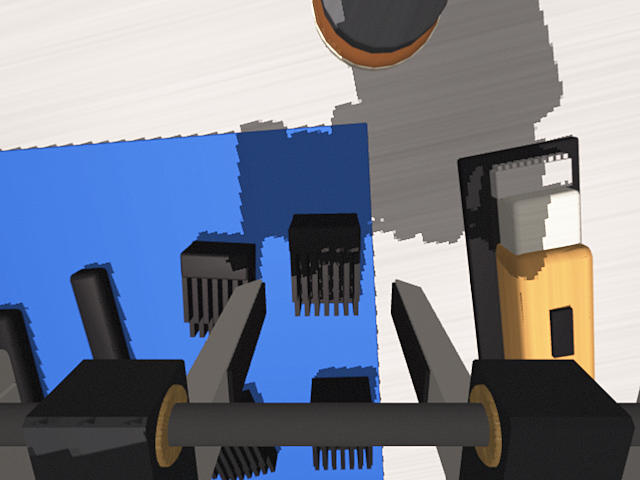

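```bash
cat > tilt.py <<'E'
from h import *
s=ctrl.state(); Rm=R.from_euler('xyz',s['eef_rot']).as_matrix(); print('fix wx,wy',np.cross(Rm[:,2],[0,0,-1]).round(4), s['position'].round(4), s['eef_rot'].round(3))
E
python3 tilt.py
python3 - <<'E'
from h import *
import cv2
s=ctrl.state(); m,T=pose('wrist',s)
print(onplane([[325,215],[325,245],[325,316]],.038,m,T), onplane([[325,316]],.030,m,T))
E
```

```text
fix wx,wy [ 0.0035 -0.0116  0.    ] [ 0.5085 -0.116   0.0941] [-3.136 -0.011  2.923]
[[ 0.47383543 -0.10990474  0.038     ]
 [ 0.49022632 -0.11357323  0.038     ]
 [ 0.53192389 -0.12290571  0.038     ]] [[ 0.53586497 -0.12390204  0.03      ]]
```

Emit:
send_rows(increments=[[0.0035,-0.0116,0,-0.004,0,-0.015,0.06],[0.0035,-0.0116,0,-0.004,0,-0.03,0.06],[0.0035,-0.0116,0,-0.004,0,-0.045,0.06],[0.0035,-0.0116,0,-0.004,0,-0.055,0.06],[0.0035,-0.0116,0,-0.004,0,-0.062,0.06],[0.0035,-0.0116,0,-0.004,0,-0.065,0.06],[0.0035,-0.0116,0,-0.004,0,-0.065,0.05],[0.0035,-0.0116,0,-0.004,0,-0.065,0.044]], squeeze=7)

```text
time_s: 11.3
position: [0.5049, -0.116, 0.0296]
eef_rot: [3.142, 0.001, 2.923]
ft_force: [0.1, -0.0, -0.3]
finger_gap: 0.505
```

Emit:
send_rows(increments=[[0,0,0,0,0,0,0.04],[0,0,0,0,0,0,0.037],[0,0,0,0,0,0,0.034],[0,0,0,0,0,0,0.034],[0,0,0,0,0,0,0.034],[0,0,0,0,0,0.0,0.034],[0,0,0,0,0,0.005,0.034],[0,0,0,0,0,0.01,0.034]])

```text
time_s: 12.1
position: [0.5047, -0.116, 0.0397]
eef_rot: [3.142, 0.0, 2.923]
ft_force: [-0.0, 0.4, 0.0]
finger_gap: 0.421
```

Emit:
send_rows(increments=[[0,0,0,0,0,0.03,0.034],[0,0,0,0,0,0.06,0.034],[0,0,0.02,0.01,0.02,0.085,0.034],[0,0,0.04,0.02,0.05,0.1,0.034],[0,0,0.06,0.035,0.09,0.105,0.034],[0,0,0.08,0.05,0.13,0.105,0.034],[0,0,0.1,0.065,0.17,0.105,0.034],[0,0,0.124,0.08,0.21,0.105,0.034]])

```text
time_s: 12.9
position: [0.585, 0.0955, 0.145]
eef_rot: [3.142, 0.0, 3.048]
ft_force: [0.2, -0.4, -1.0]
finger_gap: 0.423
```

Emit:
send_rows(increments=[[0,0,0,0.013,0.04,0,0.034],[0,0,0,0.026,0.08,0,0.034],[0,0,0,0.039,0.12,0,0.034],[0,0,0,0.052,0.16,0,0.034],[0,0,0,0.06,0.19,0,0.034],[0,0,0,0.066,0.21,0,0.034],[0,0,0,0.067,0.213,0,0.034],[0,0,0,0.067,0.213,0,0.034]])

```text
time_s: 13.7
position: [0.6515, 0.3083, 0.1447]
eef_rot: [-3.141, -0.0, 3.049]
ft_force: [0.2, -0.2, 0.7]
finger_gap: 0.424
```

```bash
python3 tilt.py; python3 -c "
from h import *
look('wrist','j_w')"
```

```text
fix wx,wy [ 0.0007 -0.0005  0.    ] [0.6515 0.3083 0.1447] [-3.141 -0.     3.049]
```

View pics/j_w.png

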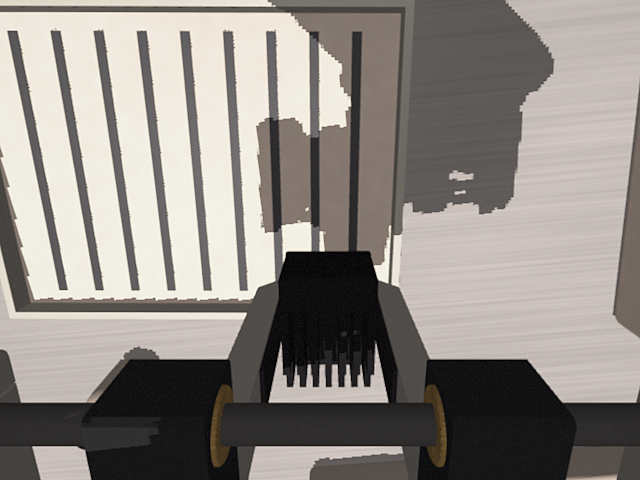

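Run:
```python
from h import *
s=ctrl.state(); m,T=pose('wrist',s)
def L(q): 
    c=np.array([.5965,.2265]); a=np.radians(-5.4); d=q[:,:2]-c; return np.c_[d[:,0]*np.cos(a)+d[:,1]*np.sin(a),-d[:,0]*np.sin(a)+d[:,1]*np.cos(a)].round(4)
print('rim', L(onplane([[413,5],[12,318],[388,236]],.045,m,T)))
print('floor', L(onplane([[32,299],[240,292],[395,150]],.03,m,T)))
```

```text
rim [[-0.0974  0.1332]
 [ 0.0972 -0.1344]
 [ 0.0374  0.1249]]
floor [[ 0.0898 -0.1294]
 [ 0.0841  0.0222]
 [-0.0166  0.1293]]
```

Emit:
send_rows(increments=[[0,0,0,-0.003,-0.001,-0.02,0.034],[0,0,0,-0.003,-0.001,-0.045,0.034],[0,0,0,-0.003,-0.001,-0.065,0.034],[0,0,0,-0.003,-0.001,-0.078,0.034],[0,0,0,-0.003,-0.001,-0.085,0.034],[0,0,0,-0.003,-0.001,-0.0885,0.034],[0,0,0,-0.003,-0.001,-0.0885,0.034],[0,0,0,-0.003,-0.001,-0.0885,0.04]])

```text
time_s: 14.55
position: [0.6493, 0.3063, 0.0572]
eef_rot: [-3.141, 0.001, 3.047]
ft_force: [-0.1, 0.1, -1.6]
finger_gap: 0.425
```

Emit:
send_rows(increments=[[0,0,0,0,0,0,0.045],[0,0,0,0,0,0,0.05],[0,0,0,0,0,0,0.052],[0,0,0,0,0,0.0,0.052],[0,0,0,0,0,0.02,0.052],[0,0,0,0,0,0.05,0.052],[0,0,0,0,0,0.09,0.052],[0,0,0,0,0,0.12,0.055]])

```text
time_s: 15.35
position: [0.6496, 0.3068, 0.1795]
eef_rot: [3.141, 0.002, 3.047]
ft_force: [-0.2, 0.2, -0.3]
finger_gap: 0.577
```

```bash
python3 m4.py wrist k_w;python3 m4.py top k_t
```

```text
wrist TCP [0.6496 0.3068 0.1795] yaw 3.047
px [ 37 166] c [0.5885 0.1689] L189.5 W145.3 a-5.4 ztop 0.043
px [374  74] c [0.5663 0.3556] L146.0 W53.8 a18.2 ztop 0.040
px [355  65] c [0.5357 0.337 ] L33.0 W5.6 a-4.1 ztop 0.030
px [330 217] c [0.6458 0.3074] L45.9 W39.4 a-5.4 ztop 0.063
px [283 158] c [0.5934 0.2792] L76.6 W5.6 a-5.4 ztop 0.030
top TCP [0.6518 0.3085 0.185 ] yaw 3.047
px [181 130] c [0.8742 0.3143] L82.8 W4.5 a-89.6 ztop 0.020
px [396 187] c [ 0.7454 -0.1315] L48.6 W14.9 a58.4 ztop 0.058
px [634 213] c [ 0.7012 -0.6131] L31.4 W7.9 a-5.3 ztop 0.048
px [396 247] c [ 0.6207 -0.132 ] L46.0 W39.1 a-10.4 ztop 0.039
px [434 247] c [ 0.6194 -0.2096] L46.5 W39.6 a6.2 ztop 0.030
px [502 272] c [ 0.5709 -0.344 ] L144.6 W31.3 a-11.8 ztop 0.019
px [342 254] c [ 0.6107 -0.0255] L58.4 W10.2 a0.1 ztop 0.011
px [467 278] c [ 0.5572 -0.2726] L144.9 W29.1 a-7.9 ztop 0.018
px [149 274] c [0.5612 0.3597] L93.0 W3.1 a-4.8 ztop 0.041
px [424 301] c [ 0.5083 -0.1845] L45.8 W39.3 a-15.0 ztop 0.031
px [ 35 310] c [0.4883 0.5768] L67.5 W3.9 a-89.5 ztop 0.068
```

View pics/k_w.png

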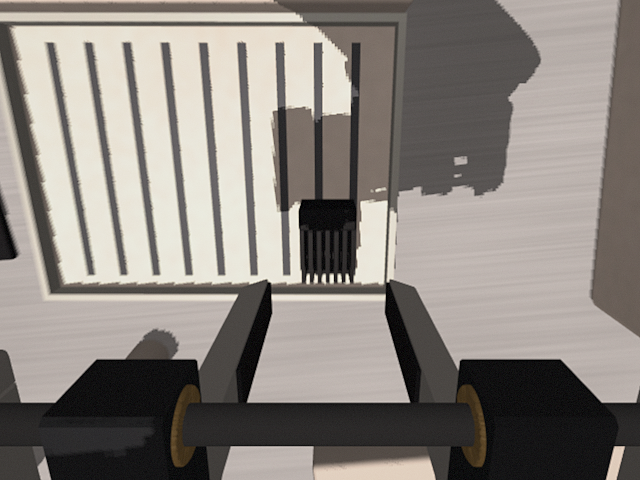

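View pics/k_t.png

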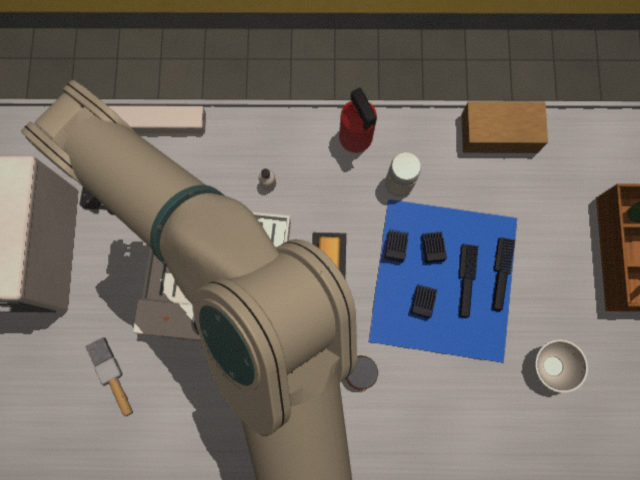

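Emit:
send_rows(increments=[[0,0,-0.02,-0.002,-0.045,0,0.06],[0,0,-0.03,-0.005,-0.09,0,0.06],[0,0,-0.04,-0.01,-0.135,0,0.06],[0,0,-0.05,-0.014,-0.18,0,0.06],[0,0,-0.06,-0.018,-0.225,0,0.06],[0,0,-0.07,-0.022,-0.27,0,0.06],[0,0,-0.08,-0.026,-0.315,0,0.06],[0,0,-0.085,-0.03,-0.36,0,0.06]])

```text
time_s: 16.25
position: [0.6207, -0.0536, 0.182]
eef_rot: [3.137, 0.007, 2.962]
ft_force: [-0.2, 0.1, 0.3]
finger_gap: 0.641
```

Emit:
send_rows(increments=[[0,0,0,0,-0.04,0,0.06],[0,0,0,0,-0.075,-0.01,0.06],[0,0,0,0,-0.08,-0.04,0.06],[0,0,0,0,-0.08,-0.07,0.06],[0,0,0,0,-0.08,-0.08,0.06],[0,0,0,0,-0.08,-0.08,0.06],[0,0,0,0,-0.08,-0.08,0.06],[0,0,0,0,-0.08,-0.08,0.06]])

```text
time_s: 17.05
position: [0.6218, -0.133, 0.1035]
eef_rot: [3.137, 0.009, 2.962]
ft_force: [-0.2, 0.5, 0.7]
finger_gap: 0.639
```

```bash
python3 tilt.py; python3 m4.py wrist l_w
```

```text
fix wx,wy [-0.0031  0.0101  0.    ] [ 0.6218 -0.133   0.1035] [3.137 0.009 2.962]
wrist TCP [ 0.6218 -0.133   0.1035] yaw 2.962
px [194  82] c [ 0.5066 -0.1834] L44.1 W40.7 a-15.3 ztop 0.029
px [ 78 184] c [ 0.5563 -0.2693] L146.7 W28.0 a-1.4 ztop 0.017
px [576 127] c [0.5662 0.0042] L29.4 W12.2 a-0.6 ztop 0.048
px [329 252] c [ 0.6178 -0.1314] L45.6 W38.9 a-10.4 ztop 0.037
px [202 274] c [ 0.6161 -0.2086] L46.4 W41.7 a5.7 ztop 0.029
px [ 12 297] c [ 0.6134 -0.3389] L72.5 W21.1 a-23.5 ztop 0.012
```

View pics/l_w.png

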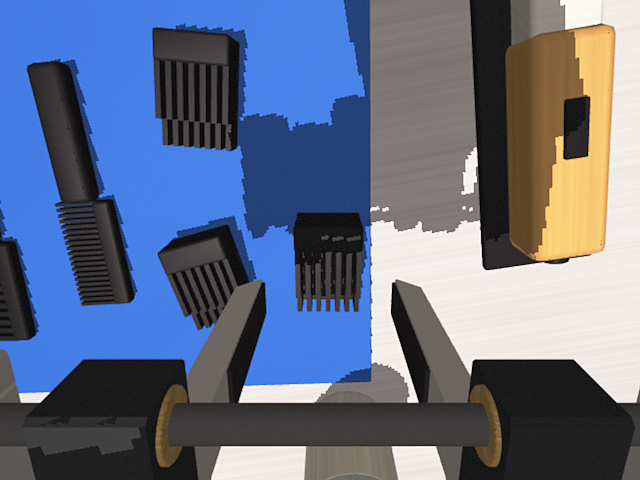

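Emit:
send_rows(increments=[[-0.003,0.01,0,0.001,0.001,-0.015,0.06],[-0.003,0.01,0,0.001,0.001,-0.035,0.06],[-0.003,0.01,0,0.001,0.001,-0.055,0.06],[-0.003,0.01,0,0.001,0.001,-0.068,0.06],[-0.003,0.01,0,0.001,0.001,-0.074,0.06],[-0.003,0.01,0,0.001,0.001,-0.074,0.055],[-0.003,0.01,0,0.001,0.001,-0.074,0.048],[-0.003,0.01,0,0.001,0.001,-0.074,0.042]], squeeze=7)

```text
time_s: 17.9
position: [0.6235, -0.1321, 0.0303]
eef_rot: [3.141, 0.002, 2.962]
ft_force: [-0.0, 0.2, 0.3]
finger_gap: 0.466
```

Emit:
send_rows(increments=[[0,0,0,0,0,0,0.038],[0,0,0,0,0,0,0.034],[0,0,0,0,0,0,0.034],[0,0,0,0,0,0,0.034],[0,0,0,0,0,0,0.034],[0,0,0,0,0,0.01,0.034],[0,0,0,0,0,0.04,0.034],[0,0,0,0,0,0.075,0.034]])

```text
time_s: 18.7
position: [0.6223, -0.1319, 0.1054]
eef_rot: [3.141, -0.001, 2.963]
ft_force: [0.2, 0.1, -0.3]
finger_gap: 0.427
```

Emit:
send_rows(increments=[[0,0,0.01,-0.004,0.03,0.02,0.034],[0,0,0.02,-0.008,0.06,0.04,0.034],[0,0,0.03,-0.014,0.1,0.04,0.034],[0,0,0.04,-0.02,0.14,0.04,0.034],[0,0,0.05,-0.026,0.18,0.04,0.034],[0,0,0.06,-0.032,0.22,0.04,0.034],[0,0,0.07,-0.038,0.26,0.04,0.034],[0,0,0.085,-0.044,0.3,0.04,0.034]])

```text
time_s: 19.5
position: [0.5779, 0.1697, 0.1459]
eef_rot: [3.141, -0.001, 3.048]
ft_force: [0.3, 0.7, -1.1]
finger_gap: 0.424
```

Emit:
send_rows(increments=[[0,0,0,-0.006,0.04,0,0.034],[0,0,0,-0.012,0.08,0,0.034],[0,0,0,-0.018,0.12,0,0.034],[0,0,0,-0.02,0.14,0,0.034],[0,0,0,-0.021,0.147,0,0.034],[0,0,0,-0.021,0.147,0,0.034],[0,0,0,-0.021,0.147,-0.02,0.034],[0,0,0,-0.021,0.147,-0.04,0.034]])

```text
time_s: 20.3
position: [0.5583, 0.314, 0.106]
eef_rot: [-3.141, 0.001, 3.045]
ft_force: [-0.0, -1.1, -1.1]
finger_gap: 0.423
```

```bash
python3 tilt.py; python3 m4.py wrist n_w
```

```text
fix wx,wy [0.0009 0.0006 0.    ] [0.5583 0.314  0.106 ] [-3.141e+00  1.000e-03  3.045e+00]
wrist TCP [0.5583 0.314  0.106 ] yaw 3.045
px [165  91] c [0.4599 0.2521] L44.6 W18.3 a0.2 ztop 0.075
px [274 222] c [0.5313 0.2856] L34.0 W5.6 a-5.4 ztop 0.030
px [318 220] c [0.5316 0.3113] L29.6 W4.8 a-5.7 ztop 0.030
px [362 220] c [0.5341 0.3373] L29.7 W5.3 a-4.3 ztop 0.030
```

View pics/n_w.png

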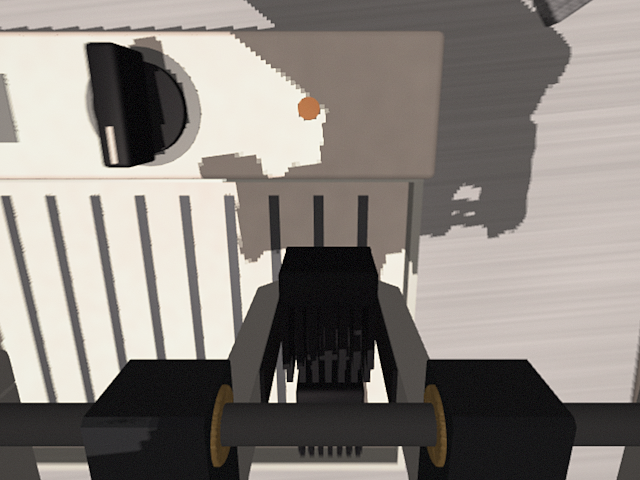

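Emit:
send_rows(increments=[[0,0,0,0,0,-0.015,0.034],[0,0,0,0,0,-0.03,0.034],[0,0,0,0,0,-0.041,0.034],[0,0,0,0,0,-0.047,0.034],[0,0,0,0,0,-0.0485,0.034],[0,0,0,0,0,-0.0485,0.034],[0,0,0,0,0,-0.0485,0.04],[0,0,0,0,0,-0.0485,0.044]])

```text
time_s: 21.15
position: [0.5566, 0.3126, 0.0538]
eef_rot: [-3.138, -0.004, 3.045]
ft_force: [-0.2, -0.7, -0.1]
finger_gap: 0.462
```

Emit:
send_rows(increments=[[0,0,0,0,0,0,0.048],[0,0,0,0,0,0,0.052],[0,0,0,0,0,0,0.052],[0,0,0,0,0,0.0,0.052],[0,0,0,0,0,0.02,0.052],[0,0,0,0,0,0.05,0.052],[0,0,0,0,0,0.09,0.052],[0,0,0,0,0,0.12,0.055]])

```text
time_s: 21.95
position: [0.5568, 0.3131, 0.1759]
eef_rot: [-3.139, -0.003, 3.046]
ft_force: [0.9, -0.9, 0.5]
finger_gap: 0.58
```

```bash
python3 tilt.py; python3 m4.py wrist o_w;python3 m4.py top o_t
```

```text
fix wx,wy [ 0.0025 -0.003   0.    ] [0.5568 0.3131 0.1759] [-3.139e+00 -3.000e-03  3.046e+00]
wrist TCP [0.5568 0.3131 0.1759] yaw 3.046
px [503  23] c [0.4211 0.4467] L41.0 W18.6 a48.4 ztop 0.017
px [ 50 260] c [0.5622 0.1019] L147.7 W6.8 a-5.3 ztop 0.042
px [330 234] c [0.5509 0.3135] L45.9 W39.3 a-5.4 ztop 0.063
px [332 333] c [0.6316 0.3086] L38.9 W21.8 a84.6 ztop 0.063
top TCP [0.5588 0.3151 0.1807] yaw 3.045
px [132 130] c [0.8745 0.4175] L295.2 W4.5 a-89.6 ztop 0.023
px [396 187] c [ 0.7453 -0.1337] L52.0 W17.3 a61.4 ztop 0.060
px [634 213] c [ 0.697  -0.6116] L27.2 W9.9 a-5.3 ztop 0.048
px [180 222] c [0.657  0.3036] L39.4 W28.6 a83.9 ztop 0.063
px [434 247] c [ 0.6188 -0.2097] L46.1 W39.5 a6.2 ztop 0.031
px [502 272] c [ 0.572  -0.3445] L146.6 W26.8 a-5.4 ztop 0.019
px [467 278] c [ 0.5578 -0.2721] L146.1 W27.9 a-6.7 ztop 0.018
px [424 302] c [ 0.5083 -0.1847] L45.6 W39.8 a-15.0 ztop 0.031
px [340 308] c [ 0.501  -0.0217] L50.3 W14.1 a0.2 ztop 0.012
px [ 37 310] c [0.4864 0.5722] L81.0 W7.0 a-85.2 ztop 0.063
px [104 347] c [0.4164 0.4394] L60.5 W20.0 a50.4 ztop 0.019
```

View pics/o_w.png

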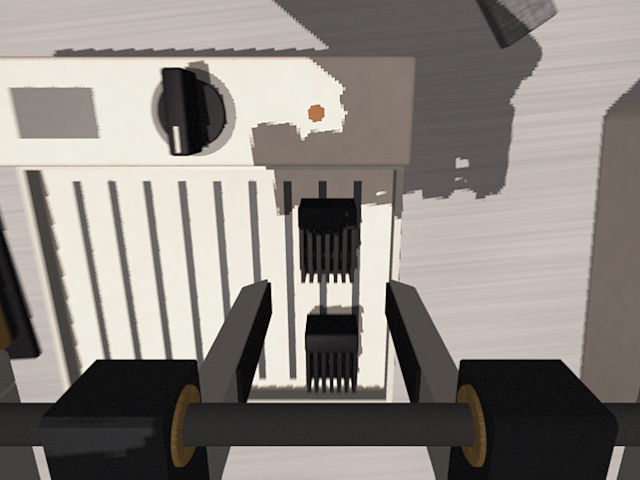

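Emit:
send_rows(increments=[[0,0,0.02,0.007,-0.045,0,0.06],[0,0,0.05,0.014,-0.09,0,0.06],[0,0,0.08,0.02,-0.135,0,0.06],[0,0,0.11,0.026,-0.18,0,0.06],[0,0,0.14,0.032,-0.225,0,0.06],[0,0,0.17,0.038,-0.27,0,0.06],[0,0,0.19,0.044,-0.315,0,0.06],[0,0,0.195,0.05,-0.36,0,0.06]])

```text
time_s: 22.85
position: [0.6082, -0.0473, 0.1776]
eef_rot: [3.14, 0.001, -3.042]
ft_force: [0.5, 1.0, -0.3]
finger_gap: 0.64
```

Emit:
send_rows(increments=[[0,0,0,0.005,-0.045,0,0.06],[0,0,0,0.009,-0.09,0,0.06],[0,0,0,0.012,-0.135,-0.01,0.06],[0,0,0,0.012,-0.163,-0.03,0.06],[0,0,0,0.012,-0.163,-0.06,0.06],[0,0,0,0.012,-0.163,-0.075,0.06],[0,0,0,0.012,-0.163,-0.08,0.06],[0,0,0,0.012,-0.163,-0.08,0.06]])

```text
time_s: 23.65
position: [0.6201, -0.2087, 0.0972]
eef_rot: [3.139, 0.001, -3.04]
ft_force: [0.8, 0.1, 1.2]
finger_gap: 0.637
```

```bash
python3 tilt.py; python3 m4.py wrist p_w
```

```text
fix wx,wy [-0.0029  0.0005  0.    ] [ 0.6201 -0.2087  0.0972] [ 3.139e+00  1.000e-03 -3.040e+00]
wrist TCP [ 0.6201 -0.2087  0.0972] yaw -3.040
px [227 112] c [ 0.5563 -0.2715] L146.1 W25.5 a-1.8 ztop 0.017
px [393  71] c [ 0.5067 -0.1851] L44.3 W39.3 a-15.2 ztop 0.029
px [101 147] c [ 0.5701 -0.3412] L145.4 W27.8 a-10.0 ztop 0.017
px [323 257] c [ 0.6157 -0.2105] L45.8 W38.7 a5.8 ztop 0.029
```

View pics/p_w.png

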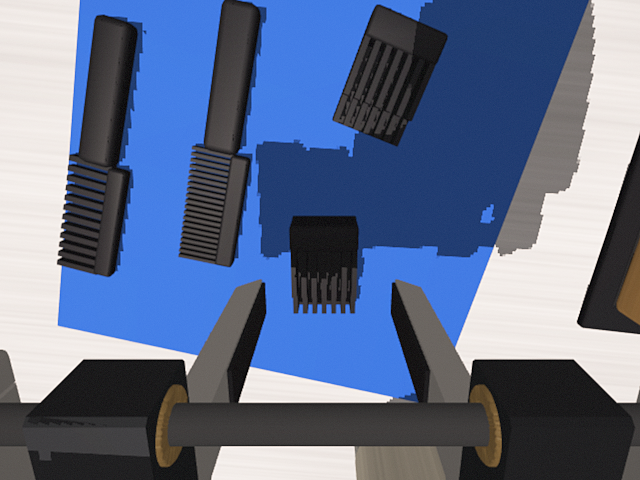

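Guard aligned between the fingers at (323,262), in the free space between its neighbours.

Emit:
send_rows(increments=[[-0.003,0,0,0,-0.001,-0.015,0.06],[-0.003,0,0,0,-0.001,-0.03,0.06],[-0.003,0,0,0,-0.001,-0.05,0.06],[-0.003,0,0,0,-0.001,-0.062,0.06],[-0.003,0,0,0,-0.001,-0.067,0.06],[-0.003,0,0,0,-0.001,-0.067,0.055],[-0.003,0,0,0,-0.001,-0.067,0.048],[-0.003,0,0,0,-0.001,-0.067,0.042]], squeeze=7)

```text
time_s: 24.5
position: [0.6215, -0.2099, 0.0321]
eef_rot: [-3.14, 0.003, -3.04]
ft_force: [0.3, 0.5, 0.0]
finger_gap: 0.467
```

Emit:
send_rows(increments=[[0,0,0,0,0,0,0.038],[0,0,0,0,0,0,0.034],[0,0,0,0,0,0,0.034],[0,0,0,0,0,0,0.034],[0,0,0,0,0,0,0.034],[0,0,0,0,0,0.01,0.034],[0,0,0,0,0,0.04,0.034],[0,0,0,0,0,0.075,0.034]])

```text
time_s: 25.3
position: [0.6204, -0.2096, 0.1071]
eef_rot: [3.142, 0.001, -3.04]
ft_force: [-0.3, 0.2, 0.4]
finger_gap: 0.424
```

Emit:
send_rows(increments=[[0,0,-0.02,0.002,0.03,0.02,0.034],[0,0,-0.05,0.004,0.06,0.04,0.034],[0,0,-0.08,0.007,0.1,0.04,0.034],[0,0,-0.11,0.01,0.14,0.04,0.034],[0,0,-0.14,0.013,0.18,0.04,0.034],[0,0,-0.17,0.016,0.22,0.04,0.034],[0,0,-0.19,0.019,0.26,0.04,0.034],[0,0,-0.196,0.021,0.3,0.04,0.034]])

```text
time_s: 26.1
position: [0.6414, 0.0922, 0.1477]
eef_rot: [3.141, 0.001, 3.047]
ft_force: [0.8, 0.5, 0.1]
finger_gap: 0.423
```

Emit:
send_rows(increments=[[0,0,0,0.001,0.04,0,0.034],[0,0,0,0.002,0.08,0,0.034],[0,0,0,0.003,0.12,0,0.034],[0,0,0,0.004,0.14,0,0.034],[0,0,0,0.004,0.15,0,0.034],[0,0,0,0.004,0.152,0,0.034],[0,0,0,0.004,0.152,-0.02,0.034],[0,0,0,0.004,0.152,-0.035,0.034]])

```text
time_s: 26.9
position: [0.6459, 0.2416, 0.112]
eef_rot: [-3.14, 0.002, 3.045]
ft_force: [0.4, -0.0, -0.2]
finger_gap: 0.423
```

```bash
python3 tilt.py; python3 m4.py wrist q_w; python3 m4.py top q_t
```

```text
fix wx,wy [0.0019 0.0014 0.    ] [0.6459 0.2416 0.112 ] [-3.140e+00  2.000e-03  3.045e+00]
wrist TCP [0.6459 0.2416 0.112 ] yaw 3.045
px [ 61 157] c [0.584  0.0993] L185.5 W6.2 a-5.3 ztop 0.040
px [528 128] c [0.5885 0.3574] L144.6 W4.5 a-5.5 ztop 0.039
px [339  51] c [0.532  0.2591] L39.7 W5.4 a-4.9 ztop 0.030
px [384 138] c [0.5883 0.2796] L147.8 W5.6 a-5.5 ztop 0.030
px [447 163] c [0.5993 0.3092] L140.0 W40.4 a-3.7 ztop 0.063
px [338 182] c [0.5986 0.2529] L76.1 W5.2 a-5.3 ztop 0.030
px [251 193] c [0.6023 0.2004] L75.4 W5.7 a-5.4 ztop 0.030
px [294 195] c [0.6039 0.2263] L60.3 W5.5 a-5.4 ztop 0.030
top TCP [0.6443 0.2406 0.109 ] yaw 3.045
px [ 89 130] c [0.8733 0.5103] L106.5 W6.8 a-89.6 ztop 0.022
px [634 213] c [ 0.6999 -0.6125] L28.9 W7.9 a-5.3 ztop 0.049
px [173 263] c [0.5915 0.3094] L121.8 W40.9 a-3.6 ztop 0.064
px [151 260] c [0.5988 0.3558] L108.6 W3.7 a-5.4 ztop 0.041
px [190 268] c [0.5764 0.2795] L120.5 W6.0 a-5.1 ztop 0.033
px [502 271] c [ 0.5724 -0.3436] L146.4 W25.0 a-5.3 ztop 0.019
px [467 278] c [ 0.5573 -0.2744] L144.6 W26.1 a-2.0 ztop 0.019
px [423 302] c [ 0.5084 -0.1845] L45.6 W39.3 a-15.0 ztop 0.030
px [ 35 310] c [0.4877 0.5767] L71.4 W5.8 a-89.5 ztop 0.064
px [206 323] c [0.4629 0.2378] L47.5 W47.4 a-87.1 ztop 0.073
```

View pics/q_w.png

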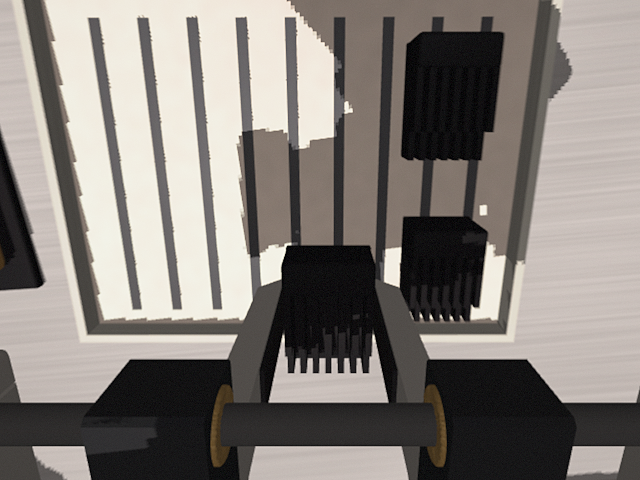

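Emit:
send_rows(increments=[[0,0,0,-0.001,0.001,-0.015,0.034],[0,0,0,-0.001,0.001,-0.03,0.034],[0,0,0,-0.001,0.001,-0.042,0.034],[0,0,0,-0.001,0.001,-0.048,0.034],[0,0,0,-0.001,0.001,-0.05,0.034],[0,0,0,-0.001,0.001,-0.05,0.034],[0,0,0,-0.001,0.001,-0.05,0.04],[0,0,0,-0.001,0.001,-0.05,0.044]])

```text
time_s: 27.8
position: [0.6437, 0.2423, 0.0607]
eef_rot: [-3.138, -0.002, 3.045]
ft_force: [-0.6, 0.5, -0.2]
finger_gap: 0.462
```

Emit:
send_rows(increments=[[0,0,0,0,0,0,0.048],[0,0,0,0,0,0,0.052],[0,0,0,0,0,0,0.052],[0,0,0,0,0,0.0,0.052],[0,0,0,0,0,0.02,0.052],[0,0,0,0,0,0.05,0.052],[0,0,0,0,0,0.09,0.052],[0,0,0,0,0,0.12,0.055]])

```text
time_s: 28.6
position: [0.644, 0.2428, 0.1829]
eef_rot: [-3.14, -0.0, 3.045]
ft_force: [0.6, 0.1, 0.3]
finger_gap: 0.579
```

```bash
python3 tilt.py; python3 m4.py wrist r_w;python3 m4.py top r_t
```

```text
fix wx,wy [ 0.0019 -0.0006  0.    ] [0.644  0.2428 0.1829] [-3.14  -0.     3.045]
wrist TCP [0.644  0.2428 0.1829] yaw 3.045
px [ 9 64] c [0.4978 0.0265] L46.9 W11.3 a-7.1 ztop 0.027
px [461  85] c [0.543  0.3385] L164.1 W82.6 a36.4 ztop 0.041
px [120 152] c [0.5815 0.0993] L189.8 W4.5 a-5.4 ztop 0.042
px [418 160] c [0.5991 0.3101] L140.2 W40.9 a-3.7 ztop 0.063
px [371 120] c [0.5692 0.2818] L109.7 W5.5 a-5.4 ztop 0.030
px [325 214] c [0.6379 0.2437] L45.8 W38.8 a-5.5 ztop 0.055
top TCP [0.6463 0.2443 0.1881] yaw 3.045
px [395 188] c [ 0.7475 -0.1336] L50.6 W15.7 a61.2 ztop 0.052
px [634 213] c [ 0.7001 -0.6119] L29.1 W9.9 a-5.3 ztop 0.048
px [172 266] c [0.5924 0.3084] L123.4 W40.7 a-4.6 ztop 0.064
px [502 272] c [ 0.571  -0.3442] L144.5 W27.0 a-7.2 ztop 0.019
px [467 278] c [ 0.5573 -0.2721] L145.0 W23.5 a-3.8 ztop 0.018
px [189 274] c [0.5651 0.2805] L97.7 W6.0 a-5.5 ztop 0.033
px [149 274] c [0.573  0.3581] L72.9 W3.4 a-5.2 ztop 0.041
px [423 302] c [ 0.5079 -0.1847] L46.2 W39.2 a-14.7 ztop 0.031
px [ 35 310] c [0.4882 0.5675] L57.8 W5.8 a-89.5 ztop 0.061
px [202 326] c [0.4576 0.2416] L49.5 W35.3 a54.4 ztop 0.073
```

View pics/r_w.png

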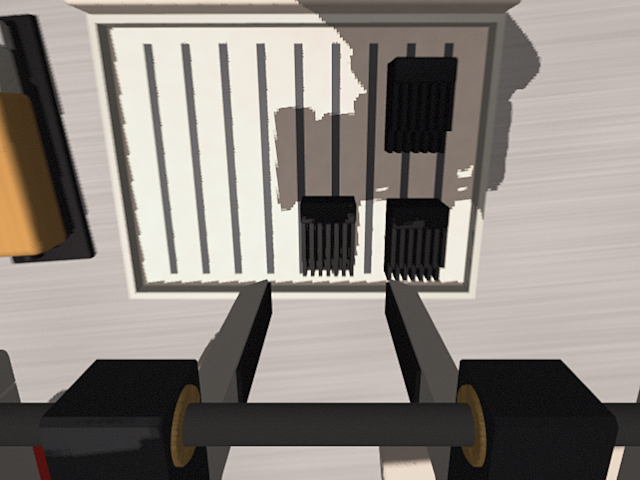

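Emit:
send_rows(increments=[[0,0,-0.02,-0.014,-0.044,0,0.06],[0,0,-0.04,-0.028,-0.088,0,0.06],[0,0,-0.06,-0.042,-0.132,0,0.06],[0,0,-0.08,-0.056,-0.176,0,0.06],[0,0,-0.1,-0.07,-0.22,0,0.06],[0,0,-0.12,-0.084,-0.264,0,0.06],[0,0,-0.14,-0.098,-0.308,0,0.06],[0,0,-0.167,-0.112,-0.352,0,0.06]])

```text
time_s: 29.5
position: [0.5328, -0.1096, 0.1853]
eef_rot: [3.14, 0.005, 2.877]
ft_force: [0.9, 0.0, -0.1]
finger_gap: 0.637
```

Emit:
send_rows(increments=[[0,0,0,-0.012,-0.04,0,0.06],[0,0,0,-0.021,-0.073,-0.01,0.06],[0,0,0,-0.022,-0.077,-0.04,0.06],[0,0,0,-0.022,-0.077,-0.07,0.06],[0,0,0,-0.022,-0.077,-0.085,0.06],[0,0,0,-0.022,-0.077,-0.085,0.06],[0,0,0,-0.022,-0.077,-0.085,0.06],[0,0,0,-0.022,-0.077,-0.085,0.06]])

```text
time_s: 30.3
position: [0.5115, -0.1865, 0.101]
eef_rot: [3.14, 0.006, 2.877]
ft_force: [-0.8, 0.7, 0.6]
finger_gap: 0.637
```

```bash
python3 tilt.py; python3 m4.py wrist s_w
```

```text
fix wx,wy [0.     0.0064 0.    ] [ 0.5115 -0.1865  0.101 ] [3.14  0.006 2.877]
wrist TCP [ 0.5115 -0.1865  0.101 ] yaw 2.877
px [329 245] c [ 0.505  -0.1841] L46.2 W38.7 a-15.2 ztop 0.029
px [202 287] c [ 0.5151 -0.2685] L69.4 W20.3 a-6.8 ztop 0.017
px [114 322] c [ 0.5184 -0.3337] L47.9 W21.7 a-10.6 ztop 0.017
```

View pics/s_w.png

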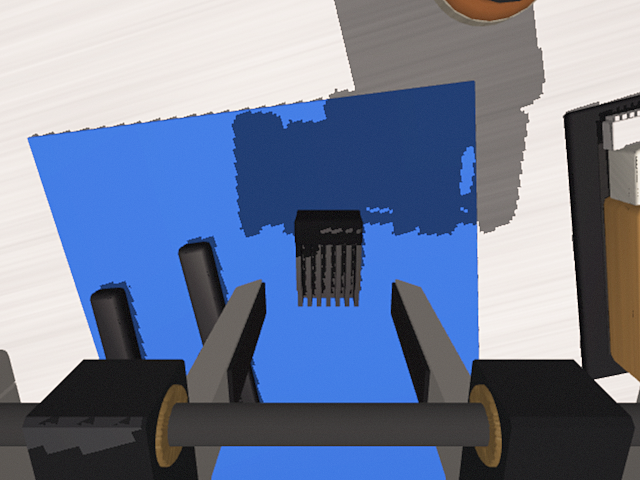

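Emit:
send_rows(increments=[[0,0.006,0,-0.003,0.001,-0.015,0.06],[0,0.006,0,-0.003,0.001,-0.035,0.06],[0,0.006,0,-0.003,0.001,-0.055,0.06],[0,0.006,0,-0.003,0.001,-0.066,0.06],[0,0.006,0,-0.003,0.001,-0.071,0.06],[0,0.006,0,-0.003,0.001,-0.071,0.055],[0,0.006,0,-0.003,0.001,-0.071,0.048],[0,0.006,0,-0.003,0.001,-0.071,0.042]], squeeze=7)

```text
time_s: 31.15
position: [0.5091, -0.1858, 0.0309]
eef_rot: [-3.141, 0.002, 2.877]
ft_force: [0.4, -0.2, 0.7]
finger_gap: 0.468
```

Emit:
send_rows(increments=[[0,0,0,0,0,0,0.038],[0,0,0,0,0,0,0.034],[0,0,0,0,0,0,0.034],[0,0,0,0,0,0,0.034],[0,0,0,0,0,0,0.034],[0,0,0,0,0,0.01,0.034],[0,0,0,0,0,0.04,0.034],[0,0,0,0,0,0.075,0.034]])

```text
time_s: 31.95
position: [0.5081, -0.1853, 0.1062]
eef_rot: [3.141, -0.001, 2.877]
ft_force: [0.9, -0.3, 0.0]
finger_gap: 0.425
```

Emit:
send_rows(increments=[[0,0,0.02,0.003,0.03,0.02,0.034],[0,0,0.04,0.006,0.06,0.04,0.034],[0,0,0.06,0.01,0.1,0.04,0.034],[0,0,0.08,0.014,0.14,0.04,0.034],[0,0,0.1,0.018,0.18,0.04,0.034],[0,0,0.12,0.022,0.22,0.04,0.034],[0,0,0.14,0.026,0.26,0.04,0.034],[0,0,0.17,0.03,0.3,0.04,0.034]])

```text
time_s: 32.75
position: [0.5379, 0.1164, 0.1467]
eef_rot: [3.141, -0.001, 3.049]
ft_force: [0.9, 0.2, -1.2]
finger_gap: 0.424
```

Emit:
send_rows(increments=[[0,0,0,0.004,0.04,0,0.034],[0,0,0,0.008,0.08,0,0.034],[0,0,0,0.012,0.115,0,0.034],[0,0,0,0.0135,0.13,0,0.034],[0,0,0,0.0135,0.136,0,0.034],[0,0,0,0.0135,0.136,-0.01,0.034],[0,0,0,0.0135,0.136,-0.03,0.034],[0,0,0,0.0135,0.136,-0.035,0.034]])

```text
time_s: 33.55
position: [0.5505, 0.2483, 0.1093]
eef_rot: [-3.137, -0.004, 3.046]
ft_force: [-0.7, -0.2, -0.3]
finger_gap: 0.423
```

```bash
python3 -c "
from h import *
look('wrist','t_w')";python3 tilt.py
```

```text
fix wx,wy [ 0.0033 -0.0044  0.    ] [0.5505 0.2488 0.1094] [-3.138 -0.004  3.046]
```

View pics/t_w.png

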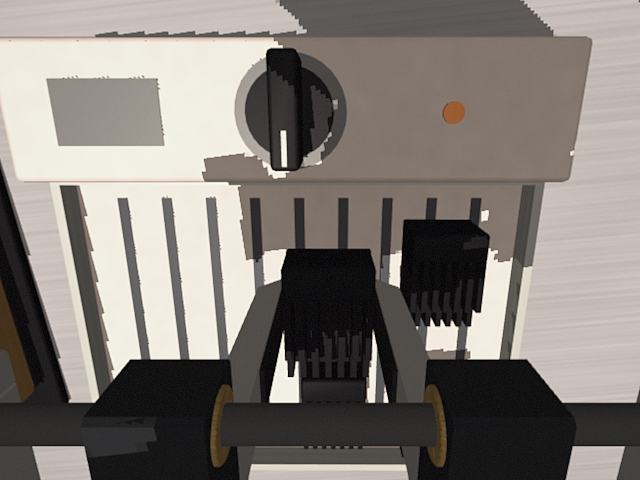

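Emit:
send_rows(increments=[[0.003,-0.004,0,0.001,0.001,-0.015,0.034],[0.003,-0.004,0,0.001,0.001,-0.03,0.034],[0.003,-0.004,0,0.001,0.001,-0.042,0.034],[0.003,-0.004,0,0.001,0.001,-0.049,0.034],[0.003,-0.004,0,0.001,0.001,-0.0515,0.034],[0.003,-0.004,0,0.001,0.001,-0.0515,0.034],[0.003,-0.004,0,0.001,0.001,-0.0515,0.04],[0.003,-0.004,0,0.001,0.001,-0.0515,0.044]])

```text
time_s: 34.4
position: [0.5518, 0.2502, 0.0583]
eef_rot: [3.141, 0.0, 3.046]
ft_force: [-0.1, -0.7, 0.5]
finger_gap: 0.457
```

Emit:
send_rows(increments=[[0,0,0,0,0,0,0.048],[0,0,0,0,0,0,0.052],[0,0,0,0,0,0,0.052],[0,0,0,0,0,0.0,0.052],[0,0,0,0,0,0.02,0.052],[0,0,0,0,0,0.05,0.052],[0,0,0,0,0,0.09,0.052],[0,0,0,0,0,0.12,0.055]])

```text
time_s: 35.2
position: [0.552, 0.2506, 0.1804]
eef_rot: [3.14, 0.001, 3.046]
ft_force: [-0.1, 0.7, 0.8]
finger_gap: 0.578
```

```bash
python3 tilt.py; python3 m4.py wrist u_w;python3 m4.py top u_t
```

```text
fix wx,wy [-0.0013  0.0015  0.    ] [0.552  0.2506 0.1804] [3.140e+00 1.000e-03 3.046e+00]
wrist TCP [0.552  0.2506 0.1804] yaw 3.046
px [577  23] c [0.4207 0.442 ] L36.4 W5.5 a27.7 ztop 0.015
px [270 135] c [0.4764 0.2232] L23.7 W8.2 a29.3 ztop 0.070
px [ 34 192] c [0.4982 0.0261] L48.6 W12.0 a-7.3 ztop 0.028
px [134 260] c [0.5646 0.101 ] L152.0 W4.6 a-5.4 ztop 0.042
px [326 233] c [0.5477 0.2514] L45.6 W39.1 a-5.5 ztop 0.055
px [413 232] c [0.5505 0.3128] L45.7 W39.9 a-5.5 ztop 0.063
px [  8 284] c [0.5663 0.0052] L29.1 W9.7 a-0.9 ztop 0.048
px [328 331] c [0.6298 0.2444] L39.3 W33.1 a84.5 ztop 0.055
px [387 339] c [0.6334 0.2917] L25.9 W7.7 a-3.1 ztop 0.062
top TCP [0.5542 0.2523 0.185 ] yaw 3.046
px [132 130] c [0.874  0.4188] L293.1 W5.5 a89.9 ztop 0.023
px [396 187] c [ 0.746  -0.1338] L51.1 W16.8 a62.5 ztop 0.061
px [634 213] c [ 0.6992 -0.612 ] L31.0 W9.9 a-5.3 ztop 0.048
px [214 224] c [0.66   0.2347] L38.5 W18.9 a56.7 ztop 0.054
px [502 272] c [ 0.572  -0.3426] L146.0 W26.4 a-10.8 ztop 0.019
px [467 278] c [ 0.557  -0.2737] L144.7 W30.8 a-6.9 ztop 0.018
px [314 288] c [0.5433 0.0304] L79.9 W15.2 a-3.0 ztop 0.012
px [342 280] c [ 0.558  -0.0236] L55.4 W10.1 a0.1 ztop 0.011
px [ 38 310] c [0.489  0.5417] L17.2 W6.4 a-81.3 ztop 0.064
```

View pics/u_w.png

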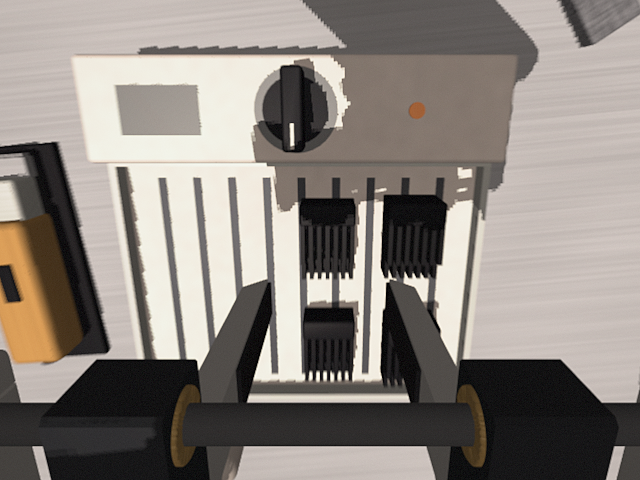

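View pics/u_t.png

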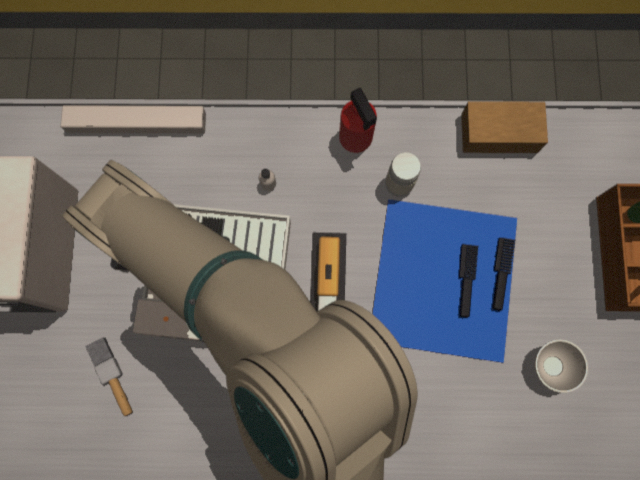

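Emit:
send_rows(increments=[[0,0,-0.02,-0.002,-0.045,0,0.06],[0,0,-0.026,-0.004,-0.09,0,0.06],[0,0,-0.026,-0.006,-0.135,0,0.06],[0,0,-0.026,-0.008,-0.18,0,0.06],[0,0,-0.026,-0.01,-0.225,0,0.06],[0,0,-0.026,-0.012,-0.27,0,0.06],[0,0,-0.026,-0.012,-0.315,0,0.06],[0,0,-0.026,-0.012,-0.36,0,0.06]])

```text
time_s: 36.1
position: [0.5411, -0.1099, 0.1819]
eef_rot: [3.137, 0.006, 3.02]
ft_force: [0.5, -0.2, 0.1]
finger_gap: 0.638
```

Emit:
send_rows(increments=[[0,0,0,0.001,-0.045,0,0.06],[0,0,0,0.002,-0.09,0,0.06],[0,0,0,0.002,-0.135,-0.01,0.05],[0,0,0,0.002,-0.16,-0.03,0.05],[0,0,0,0.002,-0.163,-0.06,0.05],[0,0,0,0.002,-0.163,-0.075,0.05],[0,0,0,0.002,-0.163,-0.075,0.05],[0,0,0,0.002,-0.163,-0.075,0.05]])

```text
time_s: 36.9
position: [0.5436, -0.2714, 0.1071]
eef_rot: [3.136, 0.006, 3.022]
ft_force: [0.1, 0.1, 0.6]
finger_gap: 0.531
```

```bash
python3 tilt.py; python3 m4.py wrist v_w
```

```text
fix wx,wy [-0.0051  0.0065  0.    ] [ 0.5436 -0.2714  0.1071] [3.136 0.006 3.022]
wrist TCP [ 0.5436 -0.2714  0.1071] yaw 3.022
px [323 262] c [ 0.5492 -0.2721] L135.5 W24.8 a-1.5 ztop 0.017
px [218 262] c [ 0.537  -0.3392] L83.7 W19.9 a-10.6 ztop 0.017
```

View pics/v_w.png

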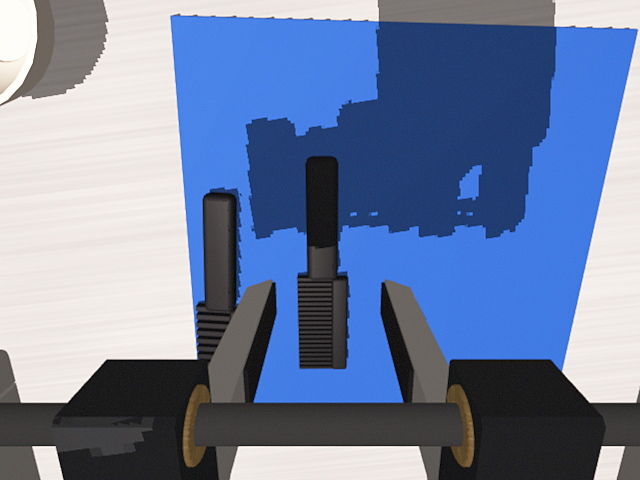

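Run:
```python
from h import *
s=ctrl.state(); m,T=pose('wrist',s)
q=onplane([[322,157],[323,272],[319,250],[317,365]],.018,m,T)[:,:2]; print(q)
d=(q[1]-q[0]); L=np.linalg.norm(d); print(L,np.degrees(np.arctan2(d[1],d[0])), 'grip',q[1]-d/L*.017, q[0]+d/L*.063, s['position'])
```

```text
[[ 0.48291709 -0.26682189]
 [ 0.55569358 -0.27521041]
 [ 0.54050211 -0.27589325]
 [ 0.62409155 -0.28785871]]
0.07325834351616631 -6.575135860245698 grip [ 0.53880539 -0.27326381] [ 0.54550271 -0.27403577] [ 0.54413077 -0.27165485  0.10783519]
```

Emit:
send_rows(increments=[[-0.005,0.0065,0,-0.002,-0.002,-0.015,0.04],[-0.005,0.0065,0,-0.002,-0.002,-0.035,0.04],[-0.005,0.0065,0,-0.002,-0.002,-0.055,0.04],[-0.005,0.0065,0,-0.002,-0.002,-0.07,0.04],[-0.005,0.0065,0,-0.002,-0.002,-0.077,0.04],[-0.005,0.0065,0,-0.002,-0.002,-0.08,0.04],[-0.005,0.0065,0,-0.002,-0.002,-0.08,0.034],[-0.005,0.0065,0,-0.002,-0.002,-0.08,0.028]], squeeze=7)

```text
time_s: 37.75
position: [0.5427, -0.2737, 0.0285]
eef_rot: [-3.141, 0.003, 3.022]
ft_force: [0.3, 0.1, 0.5]
finger_gap: 0.316
```

Emit:
send_rows(increments=[[0,0,0,0,0,0,0.022],[0,0,0,0,0,0,0.016],[0,0,0,0,0,0,0.014],[0,0,0,0,0,0,0.014],[0,0,0,0,0,0,0.014],[0,0,0,0,0,0.01,0.014],[0,0,0,0,0,0.04,0.014],[0,0,0,0,0,0.07,0.014]])

```text
time_s: 38.55
position: [0.5419, -0.2733, 0.099]
eef_rot: [3.141, 0.001, 3.023]
ft_force: [-0.2, -0.5, -0.5]
finger_gap: 0.211
```

```bash
python3 -c "
from h import *
look('wrist','w_w')";python3 tilt.py
```

```text
fix wx,wy [0.0031 0.0082 0.    ] [ 0.5452 -0.2741  0.1042] [-3.139  0.009  3.023]
```

View pics/w_w.png

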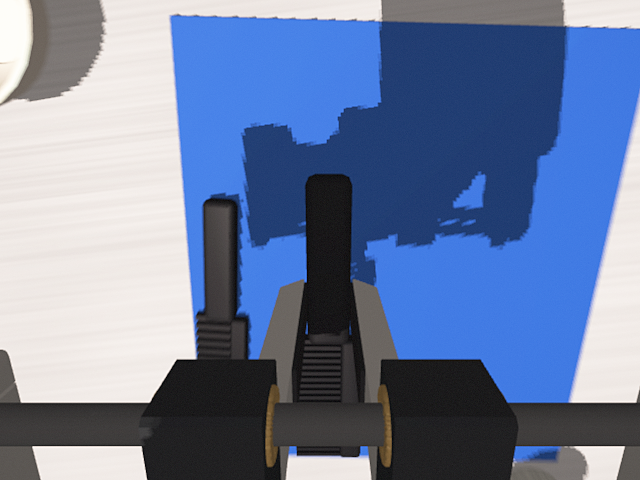

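Emit:
send_rows(increments=[[0.003,0.008,0.01,0.002,0.03,0.02,0.014],[0.003,0.008,0.02,0.004,0.06,0.04,0.014],[0.003,0.008,0.024,0.007,0.095,0.045,0.014],[0.003,0.008,0.024,0.01,0.13,0.045,0.014],[0.003,0.008,0.024,0.013,0.165,0.045,0.014],[0.003,0.008,0.024,0.016,0.2,0.045,0.014],[0.003,0.008,0.024,0.019,0.235,0.045,0.014],[0.003,0.008,0.024,0.021,0.27,0.045,0.014]])

```text
time_s: 39.4
position: [0.566, -0.0027, 0.1494]
eef_rot: [3.142, 0.0, 3.047]
ft_force: [0.8, 0.6, -0.5]
finger_gap: 0.214
```

Emit:
send_rows(increments=[[0,0,0,0.003,0.035,0,0.014],[0,0,0,0.006,0.07,0,0.014],[0,0,0,0.009,0.105,0,0.014],[0,0,0,0.01,0.13,0,0.014],[0,0,0,0.01,0.142,0,0.014],[0,0,0,0.01,0.142,-0.01,0.014],[0,0,0,0.01,0.142,-0.025,0.014],[0,0,0,0.01,0.142,-0.03,0.014]])

```text
time_s: 40.2
position: [0.5749, 0.1361, 0.1169]
eef_rot: [-3.138, -0.003, 3.044]
ft_force: [0.1, -0.6, -0.7]
finger_gap: 0.211
```

```bash
python3 -c "
from h import *
look('wrist','x_w')";python3 tilt.py
```

```text
fix wx,wy [ 0.0026 -0.0038  0.    ] [0.5748 0.1363 0.1167] [-3.139 -0.004  3.044]
```

View pics/x_w.png

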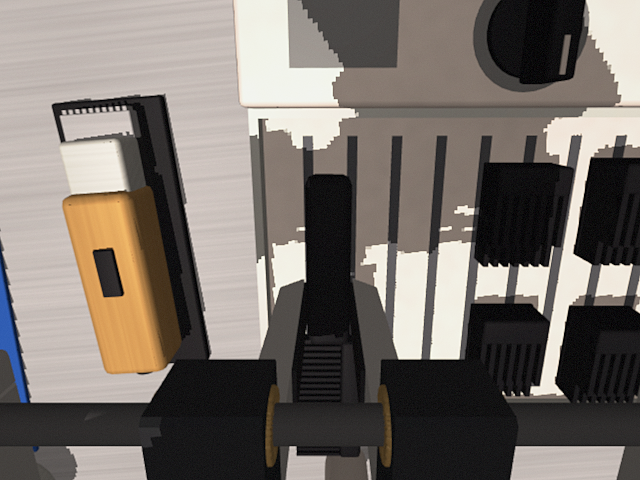

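Emit:
send_rows(increments=[[0.003,-0.004,0.002,0.001,0.001,-0.015,0.014],[0.003,-0.004,0.002,0.001,0.001,-0.03,0.014],[0.003,-0.004,0.002,0.001,0.001,-0.045,0.014],[0.003,-0.004,0.002,0.001,0.001,-0.055,0.014],[0.003,-0.004,0.002,0.001,0.001,-0.06,0.014],[0.003,-0.004,0.002,0.001,0.001,-0.061,0.014],[0.003,-0.004,0.002,0.001,0.001,-0.061,0.018],[0.003,-0.004,0.002,0.001,0.001,-0.061,0.024]])

```text
time_s: 41.05
position: [0.5762, 0.1376, 0.0563]
eef_rot: [3.141, 0.001, 3.046]
ft_force: [0.3, -0.2, 1.3]
finger_gap: 0.247
```

Emit:
send_rows(increments=[[0,0,0,0,0,0,0.028],[0,0,0,0,0,0,0.032],[0,0,0,0,0,0,0.032],[0,0,0,0,0,0.0,0.032],[0,0,0,0,0,0.02,0.032],[0,0,0,0,0,0.05,0.032],[0,0,0,0,0,0.09,0.04],[0,0,0,0,0,0.12,0.05]])

```text
time_s: 41.85
position: [0.5764, 0.1379, 0.1783]
eef_rot: [3.14, 0.002, 3.046]
ft_force: [0.9, 0.5, -0.4]
finger_gap: 0.474
```

```bash
python3 tilt.py; python3 m4.py wrist y_w;python3 m4.py top y_t
```

```text
fix wx,wy [-0.0014  0.0023  0.    ] [0.5764 0.1379 0.1783] [3.140e+00 2.000e-03 3.046e+00]
wrist TCP [0.5764 0.1379 0.1783] yaw 3.046
px [456  50] c [0.4641 0.2302] L50.7 W31.2 a12.7 ztop 0.072
px [515  48] c [0.4641 0.2611] L36.3 W7.5 a-5.4 ztop 0.071
px [362  48] c [0.455  0.1682] L28.8 W22.9 a-5.4 ztop 0.070
px [168 145] c [0.5066 0.0251] L29.0 W5.0 a-1.6 ztop 0.029
px [308 166] c [0.5269 0.1288] L53.6 W5.3 a-5.4 ztop 0.030
px [329 247] c [0.5876 0.1404] L147.0 W25.2 a-0.5 ztop 0.043
px [379 159] c [0.5262 0.1815] L42.1 W5.5 a-5.4 ztop 0.030
px [414 166] c [0.5359 0.2067] L56.7 W5.6 a-5.4 ztop 0.030
px [479 188] c [0.5478 0.25  ] L45.0 W41.4 a-5.7 ztop 0.055
px [571 188] c [0.5509 0.3112] L45.0 W42.5 a-5.5 ztop 0.063
px [145 240] c [0.5663 0.0052] L29.1 W10.5 a-1.3 ztop 0.048
px [469 304] c [0.637  0.2425] L47.9 W41.4 a-5.5 ztop 0.055
px [554 309] c [0.6449 0.3053] L47.1 W42.4 a-5.5 ztop 0.062
top TCP [0.5789 0.1392 0.1828] yaw 3.046
px [131 130] c [0.8739 0.4189] L293.3 W5.3 a89.8 ztop 0.022
px [396 188] c [ 0.7453 -0.1339] L51.9 W16.9 a62.5 ztop 0.059
px [634 212] c [ 0.6998 -0.6111] L29.1 W9.9 a-5.3 ztop 0.050
px [177 229] c [0.6477 0.3039] L46.8 W39.2 a-5.9 ztop 0.064
px [502 272] c [ 0.5723 -0.3447] L146.6 W26.6 a-5.5 ztop 0.019
px [172 275] c [0.5534 0.3104] L45.3 W38.3 a-5.5 ztop 0.064
px [205 278] c [0.5503 0.2491] L45.9 W40.7 a-6.5 ztop 0.056
px [226 288] c [0.5365 0.2054] L54.7 W6.2 a-4.9 ztop 0.033
px [256 295] c [0.5228 0.1456] L24.0 W13.8 a45.9 ztop 0.044
px [ 36 310] c [0.4857 0.5699] L70.9 W6.8 a-84.8 ztop 0.070
px [212 325] c [0.4598 0.2263] L49.2 W25.8 a-15.3 ztop 0.073
px [240 326] c [0.4565 0.1686] L28.0 W18.3 a-4.5 ztop 0.072
```

View pics/y_w.png

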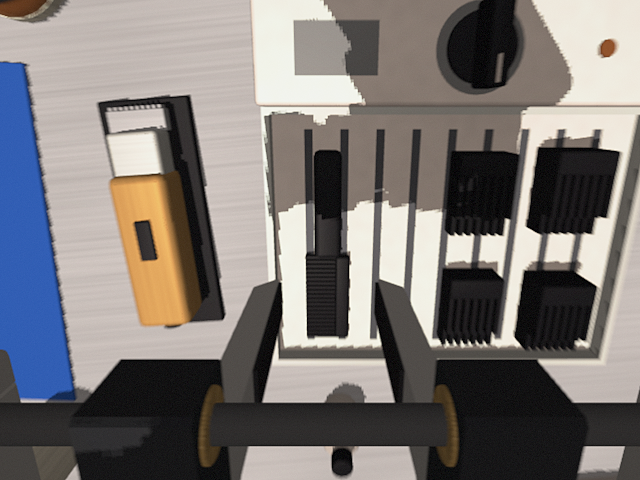

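View pics/y_t.png

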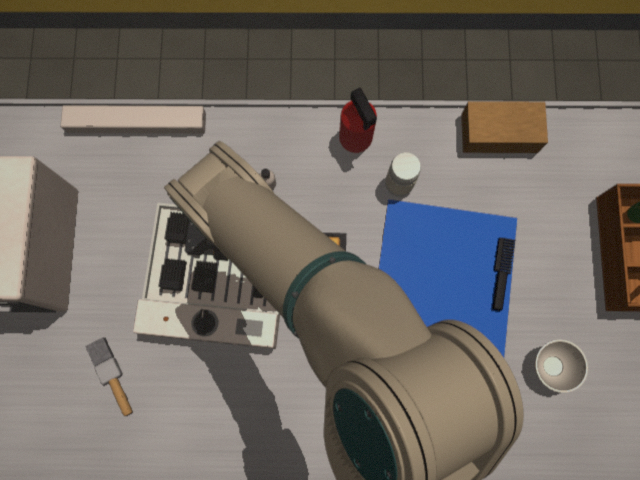

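Emit:
send_rows(increments=[[0,0,-0.02,-0.002,-0.045,0,0.05],[0,0,-0.04,-0.004,-0.09,0,0.05],[0,0,-0.06,-0.006,-0.135,0,0.05],[0,0,-0.08,-0.008,-0.18,0,0.05],[0,0,-0.08,-0.01,-0.225,0,0.05],[0,0,-0.08,-0.012,-0.27,0,0.05],[0,0,-0.08,-0.014,-0.315,0,0.05],[0,0,-0.08,-0.016,-0.355,0,0.05]])

```text
time_s: 42.75
position: [0.5615, -0.2187, 0.1794]
eef_rot: [3.138, 0.007, 2.965]
ft_force: [0.6, -0.8, 0.5]
finger_gap: 0.531
```

Emit:
send_rows(increments=[[0,0,0,-0.001,-0.045,0,0.05],[0,0,0,-0.002,-0.09,0,0.05],[0,0,0,-0.002,-0.12,-0.01,0.05],[0,0,0,-0.002,-0.124,-0.03,0.05],[0,0,0,-0.002,-0.124,-0.06,0.05],[0,0,0,-0.002,-0.124,-0.075,0.05],[0,0,0,-0.002,-0.124,-0.075,0.05],[0,0,0,-0.002,-0.124,-0.075,0.05]])

```text
time_s: 43.55
position: [0.5599, -0.3421, 0.1045]
eef_rot: [3.138, 0.007, 2.966]
ft_force: [0.3, 0.4, 1.2]
finger_gap: 0.535
```

```bash
python3 m4.py wrist z_w; python3 tilt.py
```

```text
wrist TCP [ 0.5599 -0.3421  0.1045] yaw 2.966
px [324 258] c [ 0.5637 -0.343 ] L135.5 W24.6 a-5.7 ztop 0.017
fix wx,wy [-0.0019  0.0087  0.    ] [ 0.5604 -0.3424  0.1053] [3.138 0.008 2.966]
```

View pics/z_w.png

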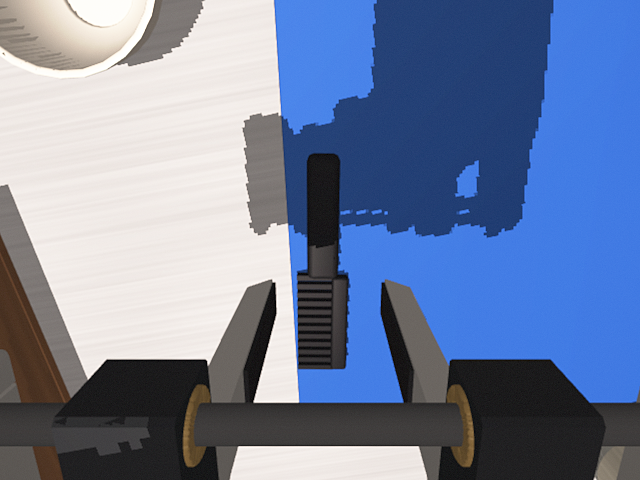

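Emit:
send_rows(increments=[[-0.002,0.0087,0,-0.003,-0.001,-0.015,0.04],[-0.002,0.0087,0,-0.003,-0.001,-0.035,0.04],[-0.002,0.0087,0,-0.003,-0.001,-0.055,0.04],[-0.002,0.0087,0,-0.003,-0.001,-0.07,0.04],[-0.002,0.0087,0,-0.003,-0.001,-0.076,0.04],[-0.002,0.0087,0,-0.003,-0.001,-0.078,0.04],[-0.002,0.0087,0,-0.003,-0.001,-0.078,0.034],[-0.002,0.0087,0,-0.003,-0.001,-0.078,0.028]], squeeze=7)

```text
time_s: 44.4
position: [0.5581, -0.3436, 0.0282]
eef_rot: [-3.141, 0.002, 2.965]
ft_force: [-0.1, 0.3, 0.3]
finger_gap: 0.319
```

Emit:
send_rows(increments=[[0,0,0,0,0,0,0.022],[0,0,0,0,0,0,0.016],[0,0,0,0,0,0,0.014],[0,0,0,0,0,0,0.014],[0,0,0,0,0,0,0.014],[0,0,0,0,0,0.01,0.014],[0,0,0,0,0,0.04,0.014],[0,0,0,0,0,0.07,0.014]])

```text
time_s: 45.2
position: [0.5572, -0.3431, 0.0984]
eef_rot: [3.141, -0.001, 2.966]
ft_force: [0.6, 0.3, -0.6]
finger_gap: 0.212
```

```bash
python3 -c "
from h import *
look('wrist','aa_w')";python3 tilt.py
```

```text
fix wx,wy [0.0033 0.0072 0.    ] [ 0.5606 -0.3442  0.1042] [-3.14   0.008  2.966]
```

View pics/aa_w.png

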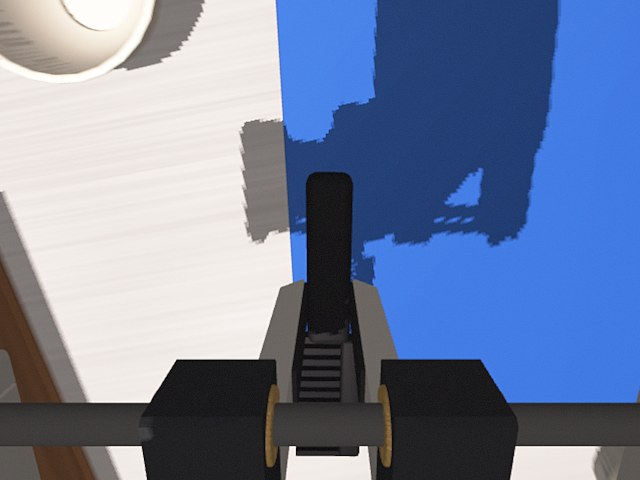

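Emit:
send_rows(increments=[[0.003,0.007,0.01,0.001,0.03,0.02,0.014],[0.003,0.007,0.02,0.003,0.06,0.04,0.014],[0.003,0.007,0.03,0.005,0.1,0.045,0.014],[0.003,0.007,0.04,0.007,0.14,0.045,0.014],[0.003,0.007,0.05,0.009,0.18,0.045,0.014],[0.003,0.007,0.06,0.011,0.22,0.045,0.014],[0.003,0.007,0.07,0.013,0.26,0.045,0.014],[0.003,0.007,0.081,0.015,0.3,0.045,0.014]])

```text
time_s: 46.05
position: [0.5753, -0.0426, 0.1494]
eef_rot: [3.142, 0.0, 3.047]
ft_force: [0.7, 0.3, 0.3]
finger_gap: 0.216
```

Emit:
send_rows(increments=[[0,0,0,0.001,0.04,0,0.014],[0,0,0,0.002,0.08,0,0.014],[0,0,0,0.003,0.12,0,0.014],[0,0,0,0.004,0.16,0,0.014],[0,0,0,0.005,0.2,0,0.014],[0,0,0,0.005,0.225,0,0.014],[0,0,0,0.005,0.235,0,0.014],[0,0,0,0.005,0.235,-0.01,0.014]])

```text
time_s: 46.85
position: [0.5807, 0.1941, 0.1402]
eef_rot: [3.14, 0.002, 3.049]
ft_force: [0.3, -1.0, 0.9]
finger_gap: 0.212
```

```bash
python3 -c "
from h import *
look('wrist','ab_w')";python3 tilt.py
```

```text
fix wx,wy [ 0.0019 -0.0012  0.    ] [0.5797 0.1911 0.1376] [-3.140e+00 -1.000e-03  3.047e+00]
```

View pics/ab_w.png

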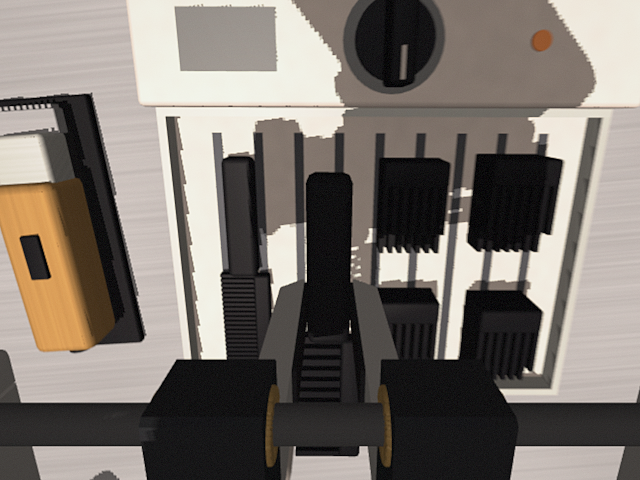

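Emit:
send_rows(increments=[[0.002,-0.001,0,0.001,-0.001,-0.02,0.014],[0.002,-0.001,0,0.001,-0.001,-0.04,0.014],[0.002,-0.001,0,0.001,-0.001,-0.06,0.014],[0.002,-0.001,0,0.001,-0.001,-0.074,0.014],[0.002,-0.001,0,0.001,-0.001,-0.08,0.014],[0.002,-0.001,0,0.001,-0.001,-0.082,0.014],[0.002,-0.001,0,0.001,-0.001,-0.082,0.018],[0.002,-0.001,0,0.001,-0.001,-0.082,0.024]])

```text
time_s: 47.7
position: [0.5814, 0.1905, 0.0564]
eef_rot: [3.14, 0.001, 3.047]
ft_force: [0.8, -0.2, -0.6]
finger_gap: 0.248
```

Emit:
send_rows(increments=[[0,0,0,0,0,0,0.028],[0,0,0,0,0,0,0.031],[0,0,0,0,0,0,0.031],[0,0,0,0,0,0.0,0.031],[0,0,0,0,0,0.02,0.031],[0,0,0,0,0,0.05,0.031],[0,0,0,0,0,0.09,0.04],[0,0,0,0,0,0.12,0.05]])

```text
time_s: 48.5
position: [0.5817, 0.191, 0.1784]
eef_rot: [3.139, 0.002, 3.047]
ft_force: [0.2, -0.0, -0.4]
finger_gap: 0.466
```

```bash
python3 tilt.py; python3 m4.py wrist ac_w;python3 m4.py top ac_t
```

```text
fix wx,wy [-0.0021  0.0026  0.    ] [0.5817 0.191  0.1784] [3.139e+00 2.000e-03 3.047e+00]
wrist TCP [0.5817 0.191  0.1784] yaw 3.047
px [386  51] c [0.4627 0.2395] L50.8 W49.3 a77.2 ztop 0.071
px [ 96 145] c [0.5067 0.0251] L29.7 W7.6 a-2.2 ztop 0.029
px [203 230] c [0.581  0.0989] L187.1 W2.7 a-5.4 ztop 0.042
px [307 165] c [0.5321 0.1806] L55.2 W5.2 a-6.1 ztop 0.030
px [327 247] c [0.5919 0.1928] L145.9 W24.9 a-4.6 ztop 0.043
px [404 187] c [0.5479 0.2508] L45.0 W40.4 a-5.4 ztop 0.055
px [447 168] c [0.5443 0.2844] L59.8 W5.5 a-5.5 ztop 0.030
px [496 187] c [0.551  0.3117] L45.0 W41.4 a-5.4 ztop 0.063
px [256 225] c [0.5643 0.1416] L99.7 W25.6 a-0.4 ztop 0.043
px [ 72 240] c [0.5663 0.0052] L29.3 W10.1 a-1.2 ztop 0.048
px [411 288] c [0.6297 0.254 ] L59.7 W29.3 a34.6 ztop 0.055
px [485 309] c [0.6447 0.3058] L47.9 W41.6 a-5.4 ztop 0.063
top TCP [0.584  0.1925 0.1831] yaw 3.047
px [133 130] c [0.8734 0.4211] L289.1 W6.6 a89.7 ztop 0.022
px [396 187] c [ 0.7453 -0.1331] L51.2 W16.8 a60.3 ztop 0.060
px [634 213] c [ 0.7    -0.6114] L25.0 W9.9 a-5.3 ztop 0.049
px [172 276] c [0.5533 0.3104] L45.6 W38.6 a-5.5 ztop 0.064
px [202 283] c [0.5496 0.2495] L44.6 W40.2 a-5.8 ztop 0.057
px [188 283] c [0.5459 0.2826] L58.9 W6.3 a-5.2 ztop 0.032
px [ 37 310] c [0.4876 0.5772] L65.7 W5.8 a-89.5 ztop 0.065
px [206 324] c [0.4629 0.2378] L47.5 W47.3 a-87.1 ztop 0.073
```

View pics/ac_w.png

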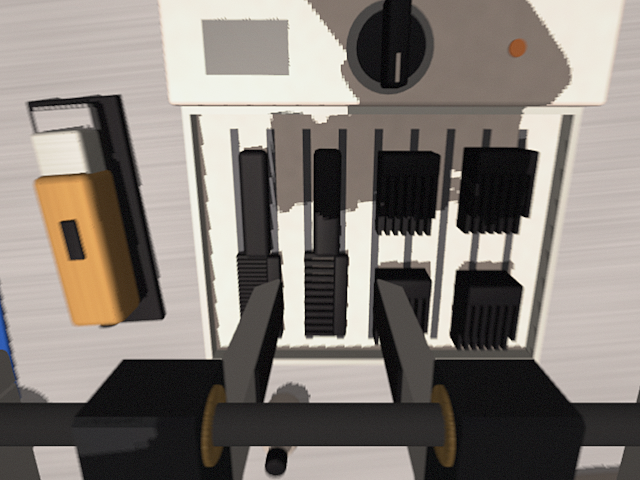

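Emit:
send_rows(increments=[[0,0,0,-0.02,0.01,0,0.05],[0,0,0,-0.04,0.02,0,0.045],[0,0,0,-0.07,0.03,0,0.045],[0,0,0,-0.1,0.04,0,0.045],[0,0,0,-0.115,0.045,0,0.045],[0,0,0,-0.1195,0.0465,-0.01,0.045],[0,0,0,-0.1195,0.0465,-0.02,0.045],[0,0,0,-0.1195,0.0465,-0.02,0.045]], squeeze=25)

```text
time_s: 49.4
position: [0.4647, 0.2373, 0.1588]
eef_rot: [3.138, 0.007, 3.046]
ft_force: [0.6, -0.0, 1.1]
finger_gap: 0.478
```

```bash
python3 m4.py wrist ad_w; python3 tilt.py
```

```text
wrist TCP [0.4647 0.2373 0.1588] yaw 3.046
px [329 233] c [0.4534 0.2401] L44.9 W37.0 a68.0 ztop 0.075
px [ 57 296] c [0.493 0.024] L57.7 W29.2 a16.3 ztop 0.026
px [158 326] c [0.5186 0.1052] L47.7 W4.5 a-5.3 ztop 0.041
px [448 330] c [0.5376 0.3157] L35.4 W22.9 a84.4 ztop 0.063
px [355 334] c [0.535  0.2523] L38.6 W26.0 a84.4 ztop 0.055
px [286 335] c [0.5331 0.1982] L34.6 W16.7 a-5.6 ztop 0.043
px [212 333] c [0.5283 0.1449] L33.7 W20.4 a-5.6 ztop 0.043
fix wx,wy [-0.0033  0.0075  0.    ] [0.465  0.2377 0.1595] [3.138 0.007 3.045]
```

View pics/ad_w.png

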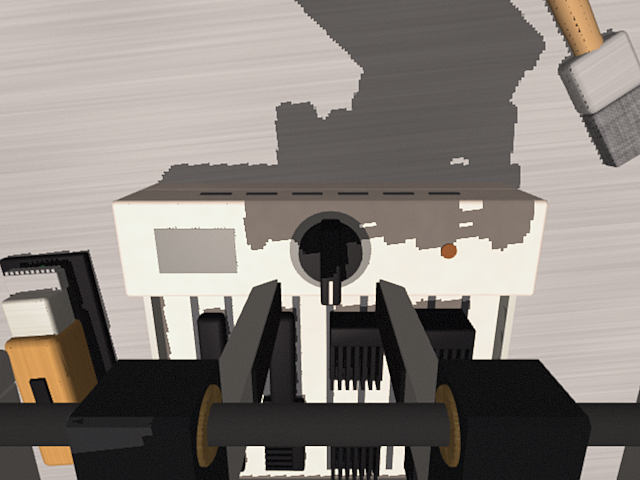

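Run:
```python
from h import *
s=ctrl.state(); d=np.load('pics/ad_w.npy'); m,T=pose('wrist',s); P=cloud(d,m,T)
mk=(P[...,2]>.09)&(P[...,2]<.11); mk[:200]=0; mk[312:]=0; mk[:,:295]=0; mk[:,368:]=0
v,u=np.where(mk); print(u.min(),u.max(),v.min(),v.max(),np.nanmedian(P[mk][:,2]))
cs,_=cv2.findContours(mk.astype(np.uint8),0,1); c=max(cs,key=cv2.contourArea)[:,0]
print(rect(onplane(c,.102,m,T)[:,:2])); print(s['position'])
```

```text
320 341 223 304 0.10160285460806423
(array([0.45983356, 0.24051186]), 48.2620964050293, 11.612422943115234, -4.971160888671875)
[0.46500767 0.23765259 0.15946096]
```

Emit:
send_rows(increments=[[-0.003,0.0075,0,-0.002,0.0015,-0.01,0.04],[-0.003,0.0075,0,-0.002,0.0015,-0.025,0.04],[-0.003,0.0075,0,-0.002,0.0015,-0.04,0.04],[-0.003,0.0075,0,-0.002,0.0015,-0.052,0.04],[-0.003,0.0075,0,-0.002,0.0015,-0.06,0.04],[-0.003,0.0075,0,-0.002,0.0015,-0.0625,0.04],[-0.003,0.0075,0,-0.002,0.0015,-0.0625,0.04],[-0.003,0.0075,0,-0.002,0.0015,-0.0625,0.03]], squeeze=15)

```text
time_s: 50.25
position: [0.4634, 0.2394, 0.0974]
eef_rot: [3.141, 0.001, 3.045]
ft_force: [-0.0, 0.6, 0.4]
finger_gap: 0.374
```

Emit:
send_rows(increments=[[0,0,0,0,0,0,0.024],[0,0,0,0,0,0,0.018],[0,0,0,0,0,0,0.012],[0,0,0,0,0,0,0.008],[0,0,0,0,0,0,0.006],[0,0,0,0,0,0,0.006],[0,0,0,0,0,0,0.006],[0,0,0,0,0,0,0.006]])

```text
time_s: 51.05
position: [0.4635, 0.239, 0.0976]
eef_rot: [3.141, 0.001, 3.045]
ft_force: [-0.8, -2.2, 5.9]
finger_gap: 0.13
```

```bash
python3 tilt.py; python3 -c "
from h import *
s=ctrl.state(); print(s['ft_force'],s['ft_torque'],s['joints'])
look('wrist','ae_w')"
```

```text
fix wx,wy [-0.     0.001  0.   ] [0.4635 0.239  0.0976] [3.141e+00 1.000e-03 3.045e+00]
[-0.82293738 -2.20721794  5.91597807] [-0.54131237 -0.05191154  0.02063923] [-0.16469484  0.697545   -0.55715496  1.98107052  0.6120649   0.63361346
  0.34958376]
```

View pics/ae_w.png

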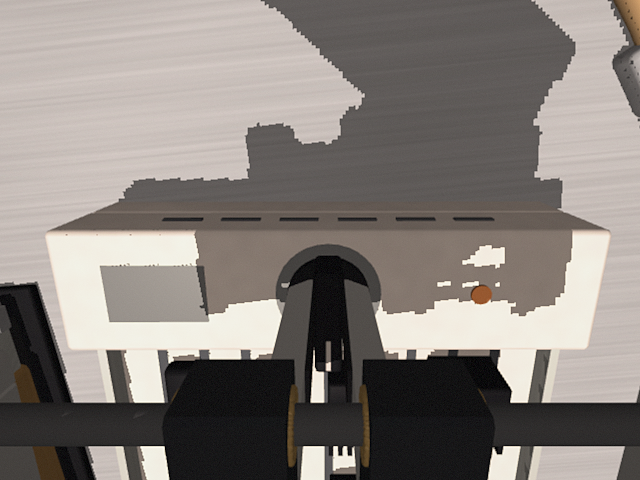

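Emit:
send_rows(increments=[[0,0,-0.08,0,0,0,0.006],[0,0,-0.16,0,0,0,0.006],[0,0,-0.24,0,0,0,0.006],[0,0,-0.32,0,0,0,0.006],[0,0,-0.4,0,0,0,0.006],[0,0,-0.48,0,0,0,0.006],[0,0,-0.56,0,0,0,0.006],[0,0,-0.64,0,0,0,0.006]])

```text
time_s: 51.9
position: [0.4636, 0.2394, 0.0976]
eef_rot: [3.141, 0.001, 2.402]
ft_force: [1.2, -0.6, 1.1]
finger_gap: 0.127
```

```bash
python3 tilt.py; python3 -c "
from h import *
s=ctrl.state(); print(s['ft_force'],s['ft_torque'],s['joints'])
look('wrist','af_w')"
```

```text
fix wx,wy [-0.0001  0.0012  0.    ] [0.4636 0.2394 0.0976] [3.141e+00 1.000e-03 2.402e+00]
[ 1.1997973  -0.61721154  1.10167283] [-0.15283825 -0.09883072  0.0306989 ] [-0.27768929  0.6647847  -0.38050897  1.98362743  0.43825658  0.57196555
 -0.12650385]
```

View pics/af_w.png

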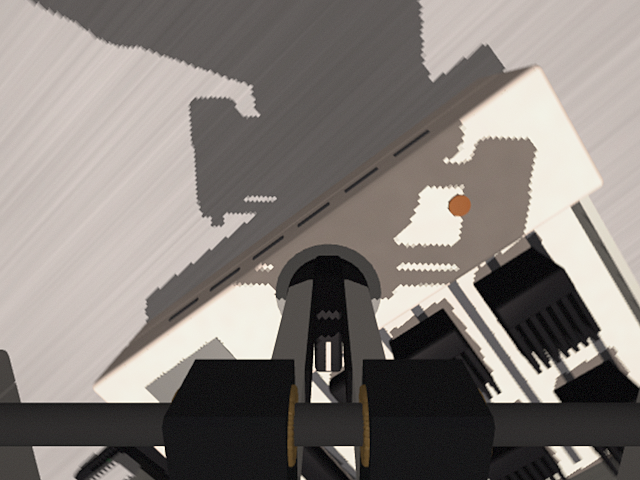

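Emit:
send_rows(increments=[[0,0,-0.08,0,0,0,0.006],[0,0,-0.16,0,0,0,0.006],[0,0,-0.24,0,0,0,0.006],[0,0,-0.32,0,0,0,0.006],[0,0,-0.4,0,0,0,0.006],[0,0,-0.48,0,0,0,0.006],[0,0,-0.54,0,0,0,0.006],[0,0,-0.58,0,0,0,0.006]])

```text
time_s: 52.75
position: [0.464, 0.2395, 0.0976]
eef_rot: [3.14, 0.001, 1.819]
ft_force: [1.1, -0.4, 2.2]
finger_gap: 0.128
```

```bash
python3 tilt.py; python3 -c "
from h import *
s=ctrl.state(); print(s['ft_force'],s['ft_torque'],s['joints'])
look('wrist','ag_w')"
```

```text
fix wx,wy [0.0005 0.0018 0.    ] [0.464  0.2395 0.0976] [3.140e+00 1.000e-03 1.819e+00]
[ 1.10967029 -0.43868444  2.24842217] [-0.23911441 -0.29914943  0.26309596] [-0.38496822  0.64715408 -0.21852563  1.98592021  0.26247806  0.53392178
 -0.53915537]
```

View pics/ag_w.png

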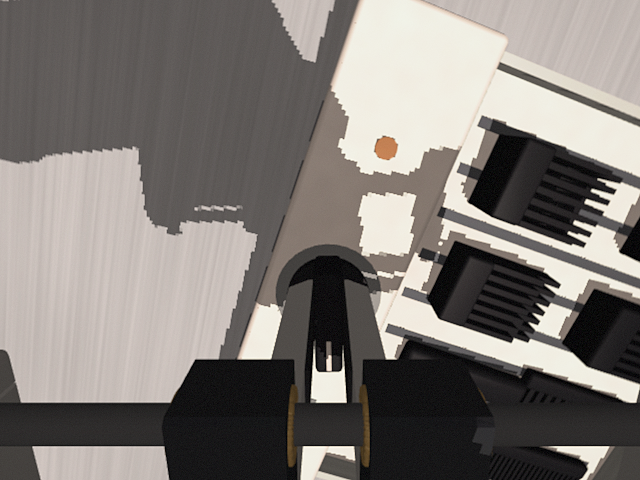

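Emit:
send_rows(increments=[[0,0,0,0,0,0,0.02],[0,0,0,0,0,0,0.04],[0,0,0,0,0,0,0.06],[0,0,0,0,0,0,0.08],[0,0,0,0,0,0,0.09],[0,0,0,0,0,0,0.09],[0,0,0,0,0,0,0.09],[0,0,0,0,0,0.0,0.09]])

```text
time_s: 53.6
position: [0.464, 0.2398, 0.0977]
eef_rot: [3.14, 0.001, 1.818]
ft_force: [-0.6, -0.4, 0.2]
finger_gap: 0.773
```

Emit:
send_rows(increments=[[0,0,0,0,0,0.01,0.09],[0,0,0,0,0,0.03,0.09],[0,0,0,0,0,0.06,0.09],[0,0,0,0,0,0.09,0.09],[0,0,0,0,0,0.12,0.09],[0,0,0,0,0,0.15,0.09],[0,0,0,0,0,0.17,0.09],[0,0,0,0,0,0.17,0.09]])

```text
time_s: 54.4
position: [0.4654, 0.2409, 0.2711]
eef_rot: [3.133, -0.001, 1.818]
ft_force: [0.9, 0.9, 1.0]
finger_gap: 0.959
```

```bash
python3 tilt.py; python3 -c "
from h import *
look('wrist','ah_w');look('scene','ah_s')"
```

```text
fix wx,wy [-0.003   0.0078  0.    ] [0.4654 0.2409 0.2711] [ 3.133e+00 -1.000e-03  1.818e+00]
```

View pics/ah_w.png

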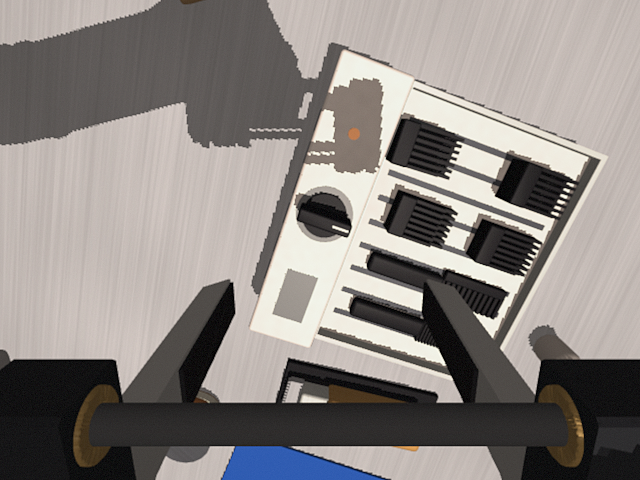

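View pics/ah_s.png

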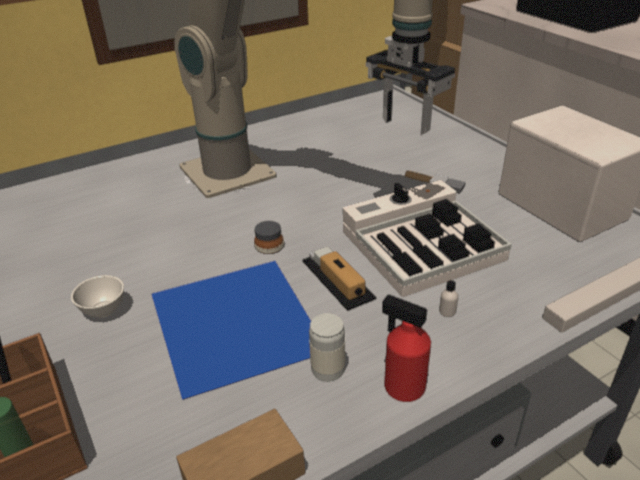

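Everything is placed: the mat is empty, all six pieces are in the tray, and the knob is back at rest. I'll check the clipper on the pad once more.

```bash
cat > m5.py <<'E'
from h import *
for n in ('top','scene'):
    s,p,d,m,T=look(n,'ai_'+n); P=cloud(d,m,T); hsv=cv2.cvtColor(p,cv2.COLOR_RGB2HSV); z=P[...,2]
    box=(abs(P[...,0]-.561)<.12)&(abs(P[...,1]-.005)<.06)
    top=box&(z>.040)&(z<.056); padm=box&(z>.004)&(z<.013)&(hsv[...,2]<75)
    g=box&(hsv[...,0]>8)&(hsv[...,0]<28)&(hsv[...,1]>100)&(z>.04)
    for nm,mk,h in (('cliptop',top,.046),('gold',g,.046),('pad',padm|(box&(z>.015)),.008)):
        cs,_=cv2.findContours(mk.astype(np.uint8),0,1)
        if not cs: print(n,nm,'none'); continue
        c=max(cs,key=cv2.contourArea)[:,0]; r=rect(onplane(c,h,m,T)[:,:2]); print(n,nm,mk.sum(),r[0].round(4),'L%.1f W%.1f a%.1f'%r[1:])
E
python3 m5.py
```

```text
top cliptop 1271 [0.5788 0.0041] L122.5 W41.7 a-1.5
top gold 1144 [0.5805 0.0041] L119.2 W41.7 a-1.5
top pad 2909 [0.5616 0.0044] L187.5 W68.7 a-1.2
scene cliptop 816 [0.583  0.0027] L130.6 W42.8 a-1.8
scene gold 720 [0.5868 0.0017] L122.9 W41.1 a-1.7
scene pad 2172 [0.5579 0.0105] L208.3 W80.6 a-1.8
```

View pics/ai_top.png

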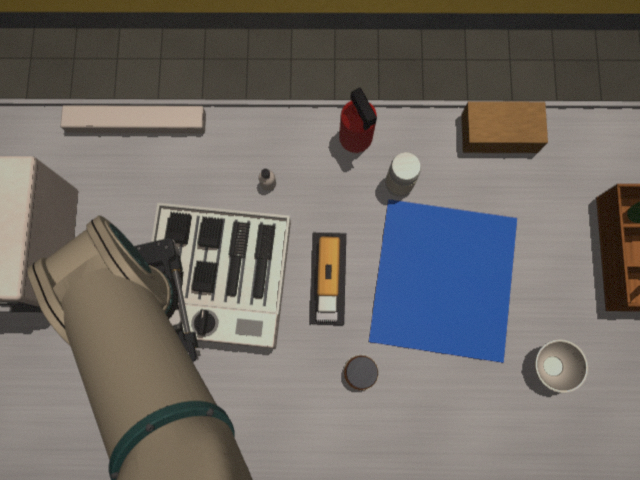

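```bash
python3 -c "
from h import *
s=ctrl.state(); print(s['time_s'],s['ft_force'],np.abs(s['qvel']).max()); print(ctrl.sign_off())"
```

```text
54.6 [ 0.2409382  -0.22902179 -0.14834517] 0.009287690073647334
the job is handed in; nothing more can be done
None
```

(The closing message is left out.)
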